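# Set a worn leadscrew stage to its marker with the backlash out

### The job

Turn the sprung hand crank clockwise to wind the stage's carriage past the marker clip and on to its end stop, until you feel it press there with 10 to 20 N at the handle, no more: never strain the crank. Then wind it back and leave its pointer opposite the tip of the marker clip, with the last movement away from the end stop so that the free play in the worn drive is taken up that way, and let go. Move the carriage only by the crank, and leave the marker clip and the things lying around where they are.

Things in the scene. Friction and masses are not known exactly. Their poses are not given: they have to be found in the camera images.
- stage: A bench-top leadscrew stage, aluminium base plate 135 x 310 x 12 mm fixed to the table. Origin on the table under the crank's vertical axis; +z up, +y along the rail from the crank to the carriage and the end block. Plate x -55 to +80, y -50 to +260 mm. A grey gear housing (62 x 62 mm, top at 66 mm) carries the crank; screw and guide rods run along +y to an end block, y 230 to 252, 66 mm tall.
- crank_axis (a point): Point on the crank's vertical axis, at the height of the middle of its handle (117 mm above the table). Clockwise from above sends the carriage to +y, 12 mm a turn. At the handle it takes 1 to 5 N, least in the free play, and it stays where it is left.
- handle_mid (a point): Middle of the crank's handle: an upright black round grip, 14 mm across, 46 mm tall (94 to 140 mm above the table), standing on the crank arm's end 38 mm from the crank's axis. It spins freely on its pin, so it can be held with a fixed hand while the crank goes round.
- carriage: The carriage, an aluminium frame 86 x 40 x 32 mm (x, y, z of the stage) clamped on a brass nut, riding on the guide rods. Origin at its centre, 42 mm above the table.
- pointer (a point): Tip of the steel pointer on the carriage's +x side, 39 mm above the table, level with the carriage's centre along y.
- mark (a point): Tip of the dark marker clip, a block 20 x 12 x 10 mm with a wedge pointing to the stage's -x, on the steel scale beside the rail, 33 mm above the table; the pointer passes just by it. It sits 6 to 24 mm short (-y) of where the pointer is at the end stop. Axes as the stage's.
- driver: a loose screwdriver, 170 mm long; leave it alone. Its origin is on its underside.
- spanner: a loose small spanner, 140 mm long; leave it alone. Its origin is on its underside.
- gear: a loose white plastic wheel with a hub, 52 mm across, 16 mm tall; leave it alone. Its origin is on its underside.
- collar: a loose aluminium ring, 36 mm across, 12 mm tall; leave it alone. Its origin is on its underside.
- parts_tray: a loose clear divided tray, 110 x 150 x 35 mm; leave it alone. Its origin is on its underside.
- lens_mount: a loose black lens mount, an upright plate 57 mm tall on a foot 30 x 50 mm; leave it alone. Its origin is on its underside.
- pen: a loose grey pen, 130 mm long; leave it alone. Its origin is on its underside.
- crank (a joint): Where the crank stands in the free play of its worn coupling to the screw, in rad: +1.05 when it drives the screw clockwise (carriage to the end stop), -1.05 when it drives it anticlockwise (carriage back). In between the crank turns and the carriage stays: after a change of direction a third of a turn, worth 4 mm, is lost.
- crank_arm (a joint): Bend, in rad, of the aluminium crank arm (58 x 16 mm, top 92 mm, hub 98 mm above the table) against its torsion spring, relative to the dark disc (60 mm across) under it; clockwise +. The spring gives 2 Nm per rad: 53 N per rad at the handle, 1.4 N per mm. 0.15 rad is 8 N, 0.3 rad 16 N. Beyond 0.45 rad (24 N) the crank is strained.
- end_block (a point): Middle of the end block's face towards the carriage, 42 mm above the table. The carriage does not reach it: a hard end stop inside the drive, out of sight, halts the crank and the carriage while the carriage's +y face (20 mm from its centre) is still 12 to 18 mm short of this face, differently each time; from there only the crank arm's spring gives.

How it is judged:
By the outcome, as a careful person would: the job done as asked, in the order asked, and still so for the second after the job is handed in, with the robot touching nothing.
It also fails if it takes over 70 s, if anything falls off the work surface, if the arm or the gripper's body presses on something with over 40 N, if the wrist force passes 120 N, or if a joint passes its speed limit or range.

### The arm

A 6-joint arm with a two-finger parallel gripper is mounted at the origin on the work surface. World frame = base frame: x ahead of the robot, y to its left, z up, the work surface at z = 0. Lengths are in mm, angles in rad, forces in N, time in s.
With the tool pointing down it reaches from about 350 to 925 mm from the base axis. Payload 6.4 kg.
Tool frame: the origin (TCP) lies on the centre line of the jaws, within the pads' length; the fingertips stand 11 mm ahead of it and the grasp point (between the pads) lies 8 mm behind it; z points along the fingers, y is the direction in which the jaws open and shut (so a half turn about z gives the same grasp; the last joint's range is limited). The gripper opens to 85 mm and grips with 20 to 120 N. Pads are 22 mm wide; open, the fingers measure 114 mm over their backs; the gripper's body (76 mm by 85 mm) begins 54 mm behind the grasp point. The pads swing forward as they close: fully open they stand 13 mm farther back than shut.
Start: joints at [-1.391, 0.245, 1.558, -0, 1.339, -0.174], TCP at [225.207, -609.751, 242.29] pointing down, gripper open.
Joint ranges: [-3.13, 3.13], [-1.02, 2.26], [0.13, 2.54], [-0.95, 4.09], [0.21, 2.88], [-2.74, 2.74]. Speed limits (rad/s): [2.57, 2.57, 3.14, 3.14, 3.14, 3.14].

### API

Orientations are given as a unit quaternion [w, x, y, z].
In Python, from station import bot gives the robot as it stands. The module is installed in compiled form; this text tells all that it offers.
- The arm moves only by the tool step_arm, never from a script. Its argument "plan" is a list of rows, each a list of 7 numbers: the shift along the tool's x, y, z in units of 40 mm (1.0 is 40 mm), then the turn, a rotation vector about the tool's x, y, z in units of 6 degrees (1.0 is 6 degrees), then the closure, from 0 (fully open) to 1 (shut). A call has 1 to 20 rows; each row is the pose to reach, as a shift and turn from the pose commanded when the call began, along the tool's axes at that moment; what a row does not reach only later rows make up. A row lasts 1/12 s, in which the tool goes at most 41.7 mm and 7.16 degrees, less where a joint would pass 70% of its speed; a pose out of reach is approached as far as the arm can. A call with a gripper value outside its range is refused whole. The fingers move at their own pace and stop on an object; "force" is the grip in N (left out, the last holds). Time passes only in rows, so rows that repeat a pose let the fingers close. It gives the time, the measured TCP pose, the force and the opening at its end, in the units of the state.
- bot.get_obs(): the state, without advancing time (a new reading comes with each control period).
- bot.grab_frame(name): name is "side" or "top"; returns the picture (384x512x3 uint8, blue, green, red); there is no depth.
- bot.calibration(name): a dict with "camera_matrix" (3x3 intrinsics, pixels), "R" (3x3) and "t" (3): a world point X has camera coordinates R X + t. Camera axes: x right, y down, z forward; pixel columns grow to the right and rows downward; lengths in mm; the calibration is good to about 2 mm. A picture is of the moment at which its call begins. calibration takes no time and is no camera call.
- bot.finish_job(): hands the job in, once; it reports no verdict.
The state is a dict: "time_s": time; "qpos": joint angles; "joint_vel": joint speeds; "joint_torque": joint torques, N m; "position": TCP position; "eef_rot": TCP orientation; "wrist_force": force on the tool from outside, world axes, zero at the start; "ft_torque": the same for the moment, N m; "width": finger opening in mm.
Only numpy, scipy, OpenCV 4.12 (cv2) and the standard library are available. Lean on these libraries where they do the work, as an engineer would, in place of code of your own. Each camera call takes 0.05 s, during which the arm holds its last target.

## Working session

There is one attempt and no reset: what is moved stays moved. The work goes in short steps, Python scripts to look and compute and a tool call to move; the robot and the scene stay as the last step left them, time stands still between calls to the robot, and variables do not carry over. Pictures are saved under pics/ and viewed, and the job is handed in when it is done.

Besides the shell and the picture viewer there is one more tool, called in YAML: its name, and indented under it one key for each argument. step_arm: Moves the arm, as the interface text tells. Its arguments: {"type":"object","properties":{"plan":{"type":"array","items":{"type":"array","items":{"type":"number"}}},"force":{"type":"number"}},"required":["plan"]}

```bash
mkdir -p pics; python3 - <<'E'
from station import bot
import cv2
for n in ("side","top"):
    cv2.imwrite(f"pics/{n}0.png",bot.grab_frame(n)); c=bot.calibration(n); print(n,c)
print(bot.get_obs())
E
```

```text
side {'camera_matrix': array([[379.98524941,   0.        , 255.51747913],
       [  0.        , 379.98524941, 188.25691557],
       [  0.        ,   0.        ,   1.        ]]), 'R': array([[ 0.93337278, -0.35876484, -0.01015096],
       [-0.27256929, -0.69015654, -0.67036552],
       [ 0.23349783,  0.62846777, -0.74196161]]), 't': array([-512.18514736,  210.12622093, 1144.54209052])}
top {'camera_matrix': array([[485.8883166 ,   0.        , 245.63589484],
       [  0.        , 485.8883166 , 195.90076913],
       [  0.        ,   0.        ,   1.        ]]), 'R': array([[-0.01757369, -0.99979668,  0.00988752],
       [-0.99391568,  0.01639318, -0.10891683],
       [ 0.1087326 , -0.01174143, -0.99400169]]), 't': array([   4.41680373,  531.67519193, 1300.53088711])}
{'time_s': 0.1, 'qpos': array([-1.39112450e+00,  2.45759088e-01,  1.55891372e+00, -8.09050368e-06,
        1.33866534e+00, -1.74096573e-01]), 'joint_vel': array([-0.00087421, -0.00204931, -0.00233952, -0.00090838, -0.00061588,
        0.00078964]), 'joint_torque': array([ 2.01809462e-04, -4.30671215e+01, -3.27129579e+01, -1.31422826e-04,
        2.81837609e-03,  2.31811242e-06]), 'position': array([ 225.10106805, -609.26311534,  241.26936442]), 'eef_rot': array([-8.72734350e-04,  9.84396198e-01,  1.75964100e-01, -6.36881569e-06]), 'wrist_force': array([-0.1116376 ,  0.56432308, -0.30960913]), 'ft_torque': array([-0.01254216, -0.00311955,  0.05583245]), 'width': 85.20209710235953}
```

View pics/side0.png

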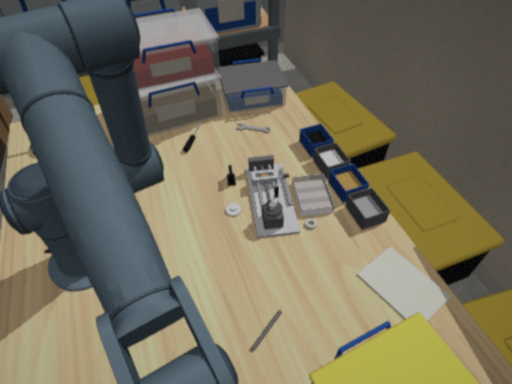

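View pics/top0.png

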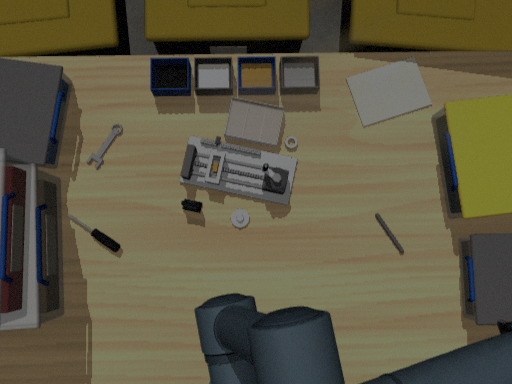

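The side view shows the stage around (270,195) and the crank near (272,210). The top view shows it around (240,170), with the handle near (275,178). I'll enlarge both.

```bash
python3 - <<'E'
import cv2
s=cv2.imread("pics/side0.png")[145:245,235:345]; t=cv2.imread("pics/top0.png")[125:215,170:310]
cv2.imwrite("pics/side0z.png",cv2.resize(s,None,fx=5.5,fy=5.5,interpolation=cv2.INTER_CUBIC))
cv2.imwrite("pics/top0z.png",cv2.resize(t,None,fx=5.5,fy=5.5,interpolation=cv2.INTER_CUBIC))
E
```

```text
(no output)
```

View pics/side0z.png

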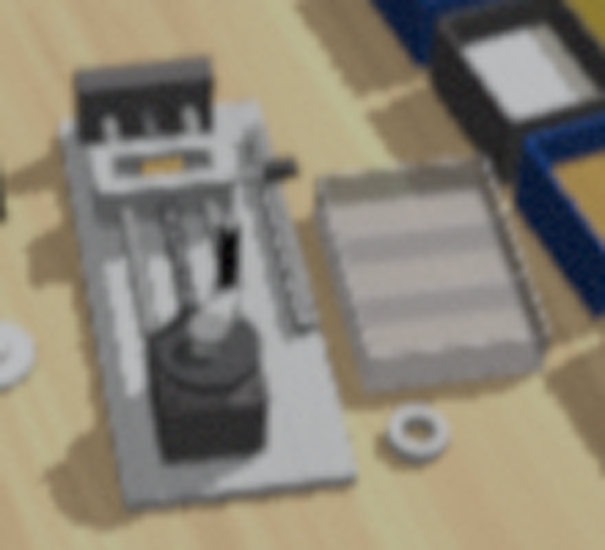

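View pics/top0z.png

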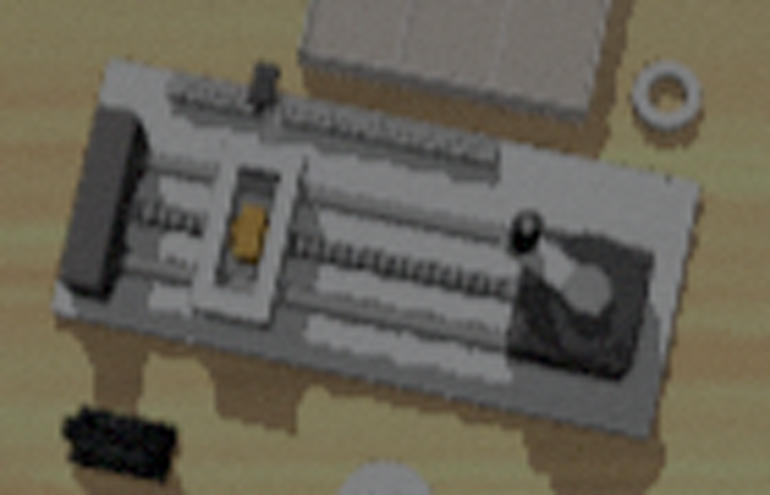

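```bash
cat > h.py <<'E'
import numpy as np, cv2
from station import bot
C={n:bot.calibration(n) for n in("side","top")}
def ray(n,uv):
    c=C[n]; d=c["R"].T@np.linalg.solve(c["camera_matrix"],[uv[0],uv[1],1.]); return -c["R"].T@c["t"],d/np.linalg.norm(d)
def onz(n,uv,z):
    o,d=ray(n,uv); return o+d*(z-o[2])/d[2]
def tri(a,b):
    o1,d1=ray("side",a);o2,d2=ray("top",b)
    A=np.stack([d1,-d2],1); s=np.linalg.lstsq(A,o2-o1,rcond=None)[0]
    p,q=o1+s[0]*d1,o2+s[1]*d2; return (p+q)/2,np.linalg.norm(p-q)
def proj(n,X):
    c=C[n]; p=c["camera_matrix"]@(c["R"]@np.asarray(X,float)+c["t"]); return p[:2]/p[2]
tz=lambda u,v:((u+.5)/5.5-.5+170,(v+.5)/5.5-.5+125)
sz=lambda u,v:((u+.5)/5.5-.5+235,(v+.5)/5.5-.5+145)
E
python3 - <<'E'
from h import *
np.set_printoptions(precision=1,suppress=True)
T=[onz("top",tz(*p),12) for p in[(110,60),(700,185),(650,435),(57,318)]]
S=[onz("side",sz(*p),12) for p in[(255,102),(353,475),(127,502),(62,122)]]
print("top",*T);print("side",*S)
print("lens",np.linalg.norm(T[0]-T[1]),np.linalg.norm(T[1]-T[2]),np.linalg.norm(S[0]-S[1]),np.linalg.norm(S[1]-S[2]))
# side length edges
for Q in(T,S):
    Q=np.array(Q)
    src=np.array([[80,260],[80,-50],[-55,-50],[-55,260]],float)
    a=src-src.mean(0);b=Q[:,:2]-Q[:,:2].mean(0)
    th=np.arctan2((a[:,0]*b[:,1]-a[:,1]*b[:,0]).sum(),(a*b).sum())
    R=np.array([[np.cos(th),-np.sin(th)],[np.sin(th),np.cos(th)]])
    print("yaw",np.degrees(th),"origin",Q[:,:2].mean(0)-R@src.mean(0))
print("hub",tri(sz(207,335),tz(593,285)))
print("hub top z98",onz("top",tz(593,288),98))
print("handle top",tri(sz(229,232),tz(526,222)),onz("top",tz(526,222),140),onz("side",sz(229,232),140))
print("marktip",onz("top",tz(262,106),33),"mark side",onz("side",sz(262,172),33))
E
```

```text
top [706.6 149.4  12. ] [ 637.2 -150.    12. ] [ 509.9 -121.1   12. ] [574.2 176.8  12. ]
side [705.5 147.6  12. ] [ 635.5 -151.7   12. ] [ 509.1 -122.1   12. ] [579.4 177.2  12. ]
lens 307.4274531255575 130.51018781117574 307.41062151792164 129.81983157055734
yaw -12.554134668403163 origin [572. -86.]
yaw -13.187556117480241 origin [571.3 -86.6]
hub (array([572.6, -87.5,  93.2]), np.float64(3.997442851489108))
hub top z98 [572.4 -87.5  98. ]
handle top (array([597.5, -54.3, 133.4]), np.float64(1.8971100062332187)) [597.3 -54.2 140. ] [594.  -59.7 140. ]
marktip [676.9  71.2  33. ] mark side [674.8  68.3  33. ]
```

```bash
python3 - <<'E'
from h import *
np.set_printoptions(precision=1,suppress=True)
s=cv2.imread("pics/side0.png");t=cv2.imread("pics/top0.png")
g=s.max(2)[183:200,270:284];print(g)
print(t.max(2)[160:173,258:276])
E
```

```text
[[ 97  92 108 132 132 113 115 142 169 170 153 135 116 109]
 [112 107 109 132 137 123 129 144 165 176 168 140 121 107]
 [122 117 109 124 127 115 128 136 147 172 173 142 121 108]
 [124 119 104 109  96  81 100 103 120 167 171 144 124 111]
 [124 120 111 101  86  52  57  60 104 164 170 143 127 119]
 [131 132 135 110  80  40  25  32  99 165 174 155 132 119]
 [147 154 158 127  78  36   9  30 103 166 178 169 140 121]
 [169 174 169 136  79  29  11  36 107 167 181 172 144 125]
 [177 179 174 146  84  29  18  36 107 167 179 174 153 132]
 [174 179 177 161 101  31   7  33 106 166 178 177 167 139]
 [171 180 179 166 105  33  17  38 109 167 178 178 171 141]
 [169 181 179 165 107  36  15  48 115 167 179 179 171 142]
 [168 179 178 160 102  38  19  54 119 166 177 178 171 145]
 [159 177 176 149  95  48  44  76 124 161 175 178 174 154]
 [140 171 172 146 110  94 103 124 143 166 176 178 177 167]
 [137 169 168 148 137 143 152 162 161 174 179 177 180 172]
 [126 156 161 157 160 173 177 171 162 176 180 180 178 173]]
[[124 130 127 128 127 127 128 127 128 127 127 127 127 126 125 128 127 126]
 [125 125 124 123 126
[... 179 characters left out ...]
124 128 124 127 124 127]
 [126 126 126 124 127  99  61  77  69  51  92 124 124 126 123 126 123 123]
 [108 107 118 111 126  58  46  92  89  47  67 121 125 126 127 126 126 125]
 [ 97  97 103  96 101  45  37  89  80  39  57  94 100 106 109 124 126 128]
 [ 94  96  99  99  73  26   8  52  40   0  53  61  65  76  78  92  93  94]
 [ 70  74  75 101  71  15   2   9   5  20 102  73  74  57  54  55  46  48]
 [107  89  91 102  69  17   9  14   5  51 123 113  96  83  57  48  45  54]
 [130 119 118 108  66  39  10  10  35  74 123 127 121 112  67  52  52  50]
 [127 128 130 122  97  66  57  72  79  88 106 126 129 126 110  67  50  44]
 [129 128 127 127 119 112  87  87  92  91  90 122 126 128 126 110  87  52]]
```

```bash
python3 - <<'E'
from h import *
np.set_printoptions(precision=2,suppress=True)
print(tri((276.2,191.5),(265.3,167.3)), onz("side",(276.2,191.5),117), onz("top",(265.3,167.3),117), onz("top",(265.4,165.4),140))
a=np.radians(-12.9);ax=np.array([572,-87.]);print(ax+38*np.array([np.cos(.9),np.sin(.9)]))
o=bot.get_obs();from scipy.spatial.transform import Rotation as R
q=o["eef_rot"];M=R.from_quat([*q[1:],q[0]]).as_matrix();print(M)
print("tool shift",M.T@(np.array([596,-57,150])-o["position"])/40)
# stage frame marks
Rs=np.array([[np.cos(a),-np.sin(a)],[np.sin(a),np.cos(a)]])
for p in[onz("top",tz(262,106),33),onz("side",sz(262,172),33),onz("top",tz(248,235),50)]:print(Rs.T@(p[:2]-ax))
E
```

```text
(array([596.11, -55.74, 113.52]), np.float64(0.6666296173375729)) [595.14 -58.57 117.  ] [595.2  -55.47 117.  ] [596.17 -54.59 140.  ]
[595.62 -57.23]
[[ 0.94  0.35 -0.  ]
 [ 0.35 -0.94  0.  ]
 [ 0.   -0.   -1.  ]]
tool shift [13.48 -9.74  2.3 ]
[ 66.96 177.67]
[ 65.54 174.34]
[ -1.15 169.09]
```

```bash
python3 - <<'E'
from h import *
from scipy.spatial.transform import Rotation as R
q=[-8.72734350e-04,  9.84396198e-01,  1.75964100e-01, -6.36881569e-06]
M=R.from_quat([*q[1:],q[0]]).as_matrix()
print(M.T@(np.array([595.7,-56.7,170])-[225.207, -609.751, 242.29])/40)
E
```

```text
[13.47813746 -9.75811867  1.82801205]
```

step_arm:
  plan:
    - [13.48, -9.76, 1.82, 0, 0, 0, 0]
    - [13.48, -9.76, 1.82, 0, 0, 0, 0]
    - [13.48, -9.76, 1.82, 0, 0, 0, 0]
    - [13.48, -9.76, 1.82, 0, 0, 0, 0]
    - [13.48, -9.76, 1.82, 0, 0, 0, 0]
    - [13.48, -9.76, 1.82, 0, 0, 0, 0]
    - [13.48, -9.76, 1.82, 0, 0, 0, 0]
    - [13.48, -9.76, 1.82, 0, 0, 0, 0]
    - [13.48, -9.76, 1.82, 0, 0, 0, 0]
    - [13.48, -9.76, 1.82, 0, 0, 0, 0]
    - [13.48, -9.76, 1.82, 0, 0, 0, 0]
    - [13.48, -9.76, 1.82, 0, 0, 0, 0]
    - [13.48, -9.76, 1.82, 0, 0, 0, 0]
    - [13.48, -9.76, 1.82, 0, 0, 0, 0]
    - [13.48, -9.76, 1.82, 0, 0, 0, 0]
    - [13.48, -9.76, 1.82, 0, 0, 0, 0]
    - [13.48, -9.76, 1.82, 0, 0, 0, 0]
    - [13.48, -9.76, 1.82, 0, 0, 0, 0]
    - [13.48, -9.76, 1.82, 0, 0, 0, 0]
    - [13.48, -9.76, 1.82, 0, 0, 0, 0]
  force: 40

```text
time_s: 1.77
position: [595.2, -57.7, 169.4]
eef_rot: [0.0, 0.985, 0.175, -0.0]
wrist_force: [-0.7, 0.3, 0.4]
width: 85.7
```

```bash
python3 - <<'E'
from h import *
s=bot.grab_frame("side");t=bot.grab_frame("top")
a=cv2.resize(s[100:220,215:345],None,fx=3,fy=3,interpolation=2);b=cv2.resize(t[110:230,190:320],None,fx=3,fy=3,interpolation=2)
cv2.imwrite("pics/p1.png",np.hstack([a,b]));print(bot.get_obs()["position"],proj("side",[596,-57,117]),proj("top",[596,-57,117]))
E
```

```text
[595.28629622 -57.99024291 169.65414559] [276.25560458 191.06524866] [265.88786261 166.9831457 ]
```

View pics/p1.png

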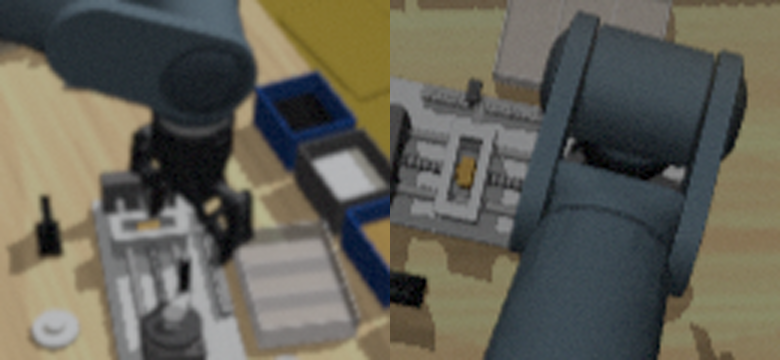

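step_arm:
  plan:
    - [0.02, -0.02, 0.4, 0, 0, 0, 0]
    - [0.02, -0.02, 0.8, 0, 0, 0, 0]
    - [0.02, -0.02, 1.2, 0, 0, 0, 0]
    - [0.02, -0.02, 1.4, 0, 0, 0, 0]
    - [0.02, -0.02, 1.4, 0, 0, 0, 0]
    - [0.02, -0.02, 1.4, 0, 0, 0, 0.4]
    - [0.02, -0.02, 1.4, 0, 0, 0, 0.6]
    - [0.02, -0.02, 1.4, 0, 0, 0, 0.75]
    - [0.02, -0.02, 1.4, 0, 0, 0, 0.85]
    - [0.02, -0.02, 1.4, 0, 0, 0, 1]
    - [0.02, -0.02, 1.4, 0, 0, 0, 1]
    - [0.02, -0.02, 1.4, 0, 0, 0, 1]
    - [0.02, -0.02, 1.4, 0, 0, 0, 1]
    - [0.02, -0.02, 1.4, 0, 0, 0, 1]
  force: 40

```text
time_s: 3.03
position: [596.6, -55.6, 114.1]
eef_rot: [0.0, 0.984, 0.176, 0.0]
wrist_force: [-0.7, 0.6, 3.3]
width: 13.1
```

```bash
cat > arc.py <<'E'
import sys,numpy as np
# arc.py startdeg enddeg n [corr x y world mm]
a,b=float(sys.argv[1]),float(sys.argv[2]);n=int(sys.argv[3])
cx,cy=(float(sys.argv[4]),float(sys.argv[5])) if len(sys.argv)>4 else (0,0)
r=38
t=np.radians(20.26)
for i in range(1,n+1):
    p=np.radians(a+(b-a)*i/n);k=min(1,i/4)
    d=[r*(np.cos(p)-np.cos(np.radians(a)))+k*cx,r*(np.sin(p)-np.sin(np.radians(a)))+k*cy]
    print([round((np.cos(t)*d[0]+np.sin(t)*d[1])/40,2),round((np.sin(t)*d[0]-np.cos(t)*d[1])/40,2),0,0,0,0,1],end=", ")
print()
E
python3 arc.py 52 -8 6
```

```text
[np.float64(0.07), np.float64(0.15), 0, 0, 0, 0, 1], [np.float64(0.12), np.float64(0.31), 0, 0, 0, 0, 1], [np.float64(0.14), np.float64(0.47), 0, 0, 0, 0, 1], [np.float64(0.13), np.float64(0.64), 0, 0, 0, 0, 1], [np.float64(0.09), np.float64(0.8), 0, 0, 0, 0, 1], [np.float64(0.03), np.float64(0.95), 0, 0, 0, 0, 1],
```

step_arm:
  plan:
    - [0.07, 0.15, 0, 0, 0, 0, 1]
    - [0.12, 0.31, 0, 0, 0, 0, 1]
    - [0.14, 0.47, 0, 0, 0, 0, 1]
    - [0.13, 0.64, 0, 0, 0, 0, 1]
    - [0.09, 0.8, 0, 0, 0, 0, 1]
    - [0.03, 0.95, 0, 0, 0, 0, 1]
    - [0.03, 0.95, 0, 0, 0, 0, 1]

```text
time_s: 3.62
position: [609.9, -92.0, 113.8]
eef_rot: [-0.001, 0.984, 0.175, -0.001]
wrist_force: [-5.8, 2.5, 8.8]
width: 12.7
```

```bash
sed -i 's/print(\[round/print([float(x) for x in [round/; s/1\],end/1]],end/' arc.py; python3 arc.py -8 -98 8 -1 0; python3 arc.py -98 -188 8; python3 arc.py -188 -278 8;  python3 arc.py -278 -368 8
```

```text
[-0.11, 0.15, 0.0, 0.0, 0.0, 0.0, 1.0], [-0.25, 0.28, 0.0, 0.0, 0.0, 0.0, 1.0], [-0.41, 0.38, 0.0, 0.0, 0.0, 0.0, 1.0], [-0.59, 0.45, 0.0, 0.0, 0.0, 0.0, 1.0], [-0.77, 0.49, 0.0, 0.0, 0.0, 0.0, 1.0], [-0.96, 0.49, 0.0, 0.0, 0.0, 0.0, 1.0], [-1.14, 0.45, 0.0, 0.0, 0.0, 0.0, 1.0], [-1.31, 0.38, 0.0, 0.0, 0.0, 0.0, 1.0], 
[-0.15, -0.1, 0.0, 0.0, 0.0, 0.0, 1.0], [-0.29, -0.24, 0.0, 0.0, 0.0, 0.0, 1.0], [-0.39, -0.39, 0.0, 0.0, 0.0, 0.0, 1.0], [-0.46, -0.56, 0.0, 0.0, 0.0, 0.0, 1.0], [-0.5, -0.75, 0.0, 0.0, 0.0, 0.0, 1.0], [-0.5, -0.93, 0.0, 0.0, 0.0, 0.0, 1.0], [-0.46, -1.11, 0.0, 0.0, 0.0, 0.0, 1.0], [-0.39, -1.29, 0.0, 0.0, 0.0, 0.0, 1.0], 
[0.1, -0.15, 0.0, 0.0, 0.0, 0.0, 1.0], [0.24, -0.29, 0.0, 0.0, 0.0, 0.0, 1.0], [0.39, -0.39, 0.0, 0.0, 0.0, 0.0, 1.0], [0.56, -0.46, 0.0, 0.0, 0.0, 0.0, 1.0], [0.75, -0.5, 0.0, 0.0, 0.0, 0.0, 1.0], [0.93, -0.5, 0.0, 0.0, 0.0, 0.0, 1.0], [1.11, -0.46, 0.0, 0.0, 0.0, 0.0, 1.0], [1.29, -0.39, 0.0, 0.0, 0.0, 0.0, 1.0], 
[0.15, 0.1, 0.0, 0.0, 0.0, 0.0, 1.0], [0.29, 0.24, 0.0, 0.0, 0.0, 0.0, 1.0], [0.39, 0.39, 0.0, 0.0, 0.0, 0.0, 1.0], [0.46, 0.56, 0.0, 0.0, 0.0, 0.0, 1.0], [0.5, 0.75, 0.0, 0.0, 0.0, 0.0, 1.0], [0.5, 0.93, 0.0, 0.0, 0.0, 0.0, 1.0], [0.46, 1.11, 0.0, 0.0, 0.0, 0.0, 1.0], [0.39, 1.29, 0.0, 0.0, 0.0, 0.0, 1.0],
```

step_arm:
  plan:
    - [-0.11, 0.15, 0, 0, 0, 0, 1]
    - [-0.25, 0.28, 0, 0, 0, 0, 1]
    - [-0.41, 0.38, 0, 0, 0, 0, 1]
    - [-0.59, 0.45, 0, 0, 0, 0, 1]
    - [-0.77, 0.49, 0, 0, 0, 0, 1]
    - [-0.96, 0.49, 0, 0, 0, 0, 1]
    - [-1.14, 0.45, 0, 0, 0, 0, 1]
    - [-1.31, 0.38, 0, 0, 0, 0, 1]
    - [-1.31, 0.38, 0, 0, 0, 0, 1]

```text
time_s: 4.37
position: [566.8, -122.7, 113.9]
eef_rot: [-0.001, 0.984, 0.175, 0.001]
wrist_force: [1.2, 5.9, 3.9]
width: 12.5
```

```bash
python3 arc.py -98 -188 8 0 0.8
```

```text
[-0.15, -0.11, 0.0, 0.0, 0.0, 0.0, 1.0], [-0.28, -0.25, 0.0, 0.0, 0.0, 0.0, 1.0], [-0.38, -0.4, 0.0, 0.0, 0.0, 0.0, 1.0], [-0.45, -0.58, 0.0, 0.0, 0.0, 0.0, 1.0], [-0.49, -0.76, 0.0, 0.0, 0.0, 0.0, 1.0], [-0.49, -0.95, 0.0, 0.0, 0.0, 0.0, 1.0], [-0.45, -1.13, 0.0, 0.0, 0.0, 0.0, 1.0], [-0.38, -1.31, 0.0, 0.0, 0.0, 0.0, 1.0],
```

step_arm:
  plan:
    - [-0.15, -0.11, 0, 0, 0, 0, 1]
    - [-0.28, -0.25, 0, 0, 0, 0, 1]
    - [-0.38, -0.4, 0, 0, 0, 0, 1]
    - [-0.45, -0.58, 0, 0, 0, 0, 1]
    - [-0.49, -0.76, 0, 0, 0, 0, 1]
    - [-0.49, -0.95, 0, 0, 0, 0, 1]
    - [-0.45, -1.13, 0, 0, 0, 0, 1]
    - [-0.38, -1.31, 0, 0, 0, 0, 1]
    - [-0.38, -1.31, 0, 0, 0, 0, 1]

```text
time_s: 5.12
position: [534.4, -78.2, 113.9]
eef_rot: [-0.0, 0.984, 0.177, 0.0]
wrist_force: [0.3, -0.3, 6.0]
width: 12.8
```

step_arm:
  plan:
    - [0.1, -0.15, 0, 0, 0, 0, 1]
    - [0.24, -0.29, 0, 0, 0, 0, 1]
    - [0.39, -0.39, 0, 0, 0, 0, 1]
    - [0.56, -0.46, 0, 0, 0, 0, 1]
    - [0.75, -0.5, 0, 0, 0, 0, 1]
    - [0.93, -0.5, 0, 0, 0, 0, 1]
    - [1.11, -0.46, 0, 0, 0, 0, 1]
    - [1.29, -0.39, 0, 0, 0, 0, 1]
    - [1.29, -0.39, 0, 0, 0, 0, 1]

```text
time_s: 5.87
position: [577.7, -46.7, 113.9]
eef_rot: [0.0, 0.984, 0.176, -0.001]
wrist_force: [-1.0, -2.1, 7.2]
width: 12.8
```

```bash
cat > look.py <<'E'
import sys
from h import *
n=sys.argv[1]; out=sys.argv[2]
f=np.mean([bot.grab_frame(n).astype(float) for _ in range(int(sys.argv[3]) if len(sys.argv)>3 else 1)],0)
np.save(f"pics/{out}.npy",f)
cr=f[130:200,170:250] if n=="top" else f[145:225,235:315]
cv2.imwrite(f"pics/{out}.png",cv2.resize(cr,None,fx=8,fy=8,interpolation=cv2.INTER_CUBIC).clip(0,255).astype(np.uint8)); print(bot.get_obs()["time_s"],bot.get_obs()["wrist_force"])
E
python3 look.py top t2;python3 look.py side s2; python3 arc.py -278 -368 8
```

```text
5.9167 [-0.9016064  -2.03063974  7.37235002]
5.9667 [ 0.57191106 -1.89591404  6.79102814]
[0.15, 0.1, 0.0, 0.0, 0.0, 0.0, 1.0], [0.29, 0.24, 0.0, 0.0, 0.0, 0.0, 1.0], [0.39, 0.39, 0.0, 0.0, 0.0, 0.0, 1.0], [0.46, 0.56, 0.0, 0.0, 0.0, 0.0, 1.0], [0.5, 0.75, 0.0, 0.0, 0.0, 0.0, 1.0], [0.5, 0.93, 0.0, 0.0, 0.0, 0.0, 1.0], [0.46, 1.11, 0.0, 0.0, 0.0, 0.0, 1.0], [0.39, 1.29, 0.0, 0.0, 0.0, 0.0, 1.0],
```

View pics/t2.png

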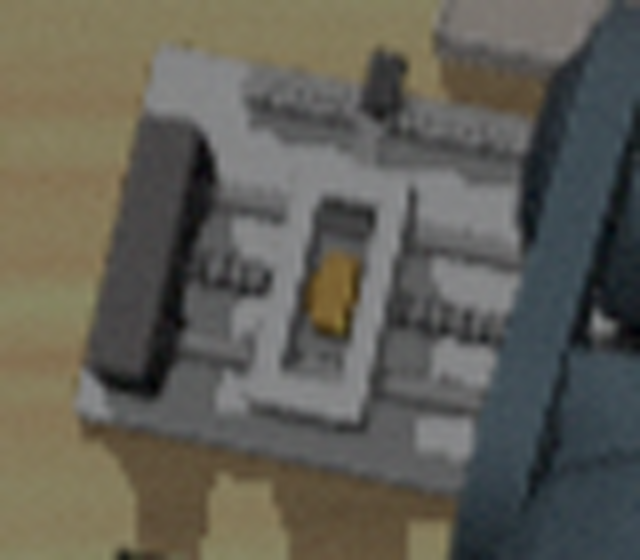

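View pics/s2.png

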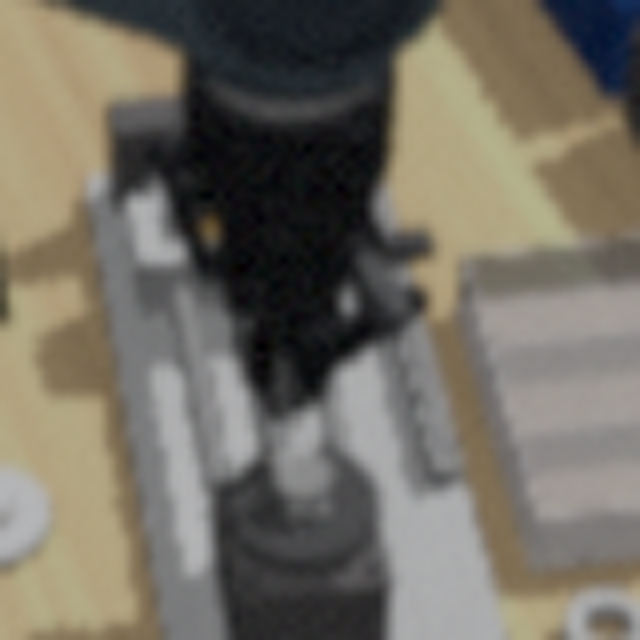

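```bash
python3 - <<'E'
from h import *
np.set_printoptions(precision=1,suppress=True)
z=lambda u,v:((u+.5)/8-.5+170,(v+.5)/8-.5+130)
for yaw in(-12.9,):
    a=np.radians(yaw);Rs=np.array([[np.cos(a),-np.sin(a)],[np.sin(a),np.cos(a)]]);ax=np.array([572.2,-85])
    st=lambda p:Rs.T@(p[:2]-ax)
    for p in[(306,178),(411,187),(362,420),(250,404)]:print("car",st(onz("top",z(*p),58)))
    for p in[(200,125),(147,388),(142,118),(90,370)]:print("blk",st(onz("top",z(*p),66)))
    for p in[(365,78),(405,60),(375,118),(390,85)]:print("clip",st(onz("top",z(*p),35)))
    for p in[(165,45),(78,415)]: print("plate",st(onz("top",z(*p),12)))
E
```

```text
car [ 35.5 193.6]
car [ 39.8 158.2]
car [-41.2 157.5]
car [-43.7 195.4]
blk [ 44.3 231.4]
blk [-46.5 229.2]
blk [ 42.5 250.9]
blk [-44.6 249.1]
clip [ 78.1 183.7]
clip [ 87.2 171.6]
clip [ 65.1 177.3]
clip [ 77.5 174.8]
plate [ 79.9 257.1]
plate [-54.2 258. ]
```

```bash
python3 arc.py 82 -98 16 0 -0.4;python3 arc.py -98 -278 16
```

```text
[0.15, 0.11, 0.0, 0.0, 0.0, 0.0, 1.0], [0.28, 0.24, 0.0, 0.0, 0.0, 0.0, 1.0], [0.39, 0.4, 0.0, 0.0, 0.0, 0.0, 1.0], [0.46, 0.57, 0.0, 0.0, 0.0, 0.0, 1.0], [0.49, 0.76, 0.0, 0.0, 0.0, 0.0, 1.0], [0.49, 0.94, 0.0, 0.0, 0.0, 0.0, 1.0], [0.46, 1.12, 0.0, 0.0, 0.0, 0.0, 1.0], [0.38, 1.3, 0.0, 0.0, 0.0, 0.0, 1.0], [0.28, 1.45, 0.0, 0.0, 0.0, 0.0, 1.0], [0.15, 1.58, 0.0, 0.0, 0.0, 0.0, 1.0], [-0.01, 1.69, 0.0, 0.0, 0.0, 0.0, 1.0], [-0.18, 1.76, 0.0, 0.0, 0.0, 0.0, 1.0], [-0.36, 1.79, 0.0, 0.0, 0.0, 0.0, 1.0], [-0.55, 1.79, 0.0, 0.0, 0.0, 0.0, 1.0], [-0.73, 1.75, 0.0, 0.0, 0.0, 0.0, 1.0], [-0.9, 1.68, 0.0, 0.0, 0.0, 0.0, 1.0], 
[-0.15, -0.1, 0.0, 0.0, 0.0, 0.0, 1.0], [-0.29, -0.24, 0.0, 0.0, 0.0, 0.0, 1.0], [-0.39, -0.39, 0.0, 0.0, 0.0, 0.0, 1.0], [-0.46, -0.56, 0.0, 0.0, 0.0, 0.0, 1.0], [-0.5, -0.75, 0.0, 0.0, 0.0, 0.0, 1.0], [-0.5, -0.93, 0.0, 0.0, 0.0, 0.0, 1.0], [-0.46, -1.11, 0.0, 0.0, 0.0, 0.0, 1.0], [-0.39, -1.29, 0.0, 0.0, 0.0, 0.0, 1.0], [-0.28, -1.44, 0.0, 0.0, 0.0, 0.0, 1.0], [-0.15, -1.57, 0.0, 0.0, 0.0, 0.0, 1.0], [0.0, -1.68, 0.0, 0.0, 0.0, 0.0, 1.0], [0.18, -1.75, 0.0, 0.0, 0.0, 0.0, 1.0], [0.36, -1.78, 0.0, 0.0, 0.0, 0.0, 1.0], [0.55, -1.78, 0.0, 0.0, 0.0, 0.0, 1.0], [0.73, -1.75, 0.0, 0.0, 0.0, 0.0, 1.0], [0.9, -1.67, 0.0, 0.0, 0.0, 0.0, 1.0],
```

step_arm:
  plan:
    - [0.15, 0.11, 0, 0, 0, 0, 1]
    - [0.28, 0.24, 0, 0, 0, 0, 1]
    - [0.39, 0.4, 0, 0, 0, 0, 1]
    - [0.46, 0.57, 0, 0, 0, 0, 1]
    - [0.49, 0.76, 0, 0, 0, 0, 1]
    - [0.49, 0.94, 0, 0, 0, 0, 1]
    - [0.46, 1.12, 0, 0, 0, 0, 1]
    - [0.38, 1.3, 0, 0, 0, 0, 1]
    - [0.28, 1.45, 0, 0, 0, 0, 1]
    - [0.15, 1.58, 0, 0, 0, 0, 1]
    - [-0.01, 1.69, 0, 0, 0, 0, 1]
    - [-0.18, 1.76, 0, 0, 0, 0, 1]
    - [-0.36, 1.79, 0, 0, 0, 0, 1]
    - [-0.55, 1.79, 0, 0, 0, 0, 1]
    - [-0.73, 1.75, 0, 0, 0, 0, 1]
    - [-0.9, 1.68, 0, 0, 0, 0, 1]
    - [-0.9, 1.68, 0, 0, 0, 0, 1]

```text
time_s: 7.38
position: [565.8, -122.1, 114.0]
eef_rot: [-0.0, 0.984, 0.176, -0.0]
wrist_force: [1.5, -0.8, 6.0]
width: 12.8
```

```bash
python3 look.py top t3
```

```text
7.4333 [ 1.1189895  -0.60934726  7.74792962]
```

View pics/t3.png

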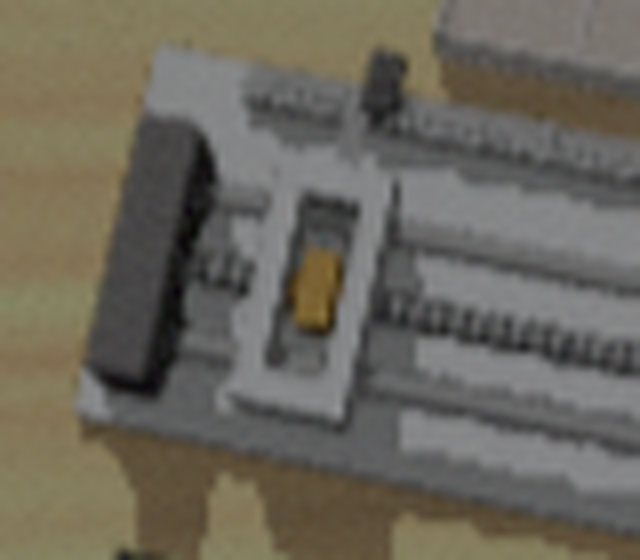

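step_arm:
  plan:
    - [-0.15, -0.1, 0, 0, 0, 0, 1]
    - [-0.29, -0.24, 0, 0, 0, 0, 1]
    - [-0.39, -0.39, 0, 0, 0, 0, 1]
    - [-0.46, -0.56, 0, 0, 0, 0, 1]
    - [-0.5, -0.75, 0, 0, 0, 0, 1]
    - [-0.5, -0.93, 0, 0, 0, 0, 1]
    - [-0.46, -1.11, 0, 0, 0, 0, 1]
    - [-0.39, -1.29, 0, 0, 0, 0, 1]
    - [-0.28, -1.44, 0, 0, 0, 0, 1]
    - [-0.15, -1.57, 0, 0, 0, 0, 1]
    - [0, -1.68, 0, 0, 0, 0, 1]
    - [0.18, -1.75, 0, 0, 0, 0, 1]
    - [0.36, -1.78, 0, 0, 0, 0, 1]
    - [0.55, -1.78, 0, 0, 0, 0, 1]
    - [0.73, -1.75, 0, 0, 0, 0, 1]
    - [0.9, -1.67, 0, 0, 0, 0, 1]
    - [0.9, -1.67, 0, 0, 0, 0, 1]

```text
time_s: 8.85
position: [577.2, -46.8, 113.8]
eef_rot: [-0.0, 0.984, 0.176, -0.001]
wrist_force: [-0.8, 0.3, 9.9]
width: 12.8
```

```bash
python3 look.py top t4; python3 arc.py 82 22 6
```

```text
8.9 [ 0.03816606  0.7501534  10.37306732]
[0.14, 0.09, 0.0, 0.0, 0.0, 0.0, 1.0], [0.26, 0.2, 0.0, 0.0, 0.0, 0.0, 1.0], [0.36, 0.34, 0.0, 0.0, 0.0, 0.0, 1.0], [0.43, 0.48, 0.0, 0.0, 0.0, 0.0, 1.0], [0.48, 0.64, 0.0, 0.0, 0.0, 0.0, 1.0], [0.5, 0.81, 0.0, 0.0, 0.0, 0.0, 1.0],
```

View pics/t4.png

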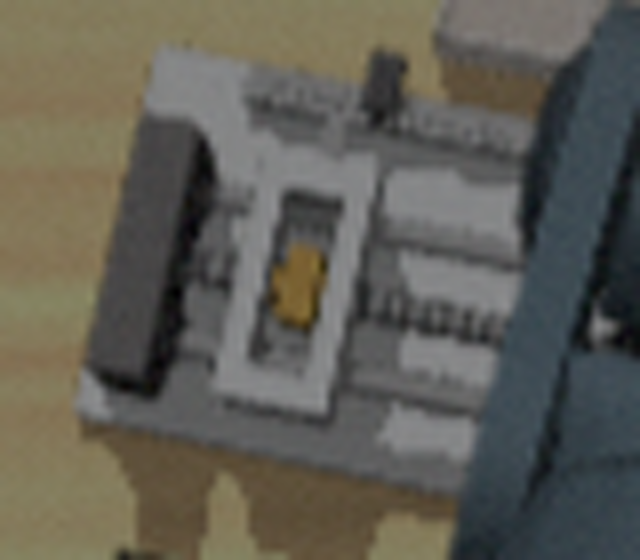

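step_arm:
  plan:
    - [0.14, 0.09, -0.01, 0, 0, 0, 1]
    - [0.26, 0.2, -0.01, 0, 0, 0, 1]
    - [0.36, 0.34, -0.02, 0, 0, 0, 1]
    - [0.43, 0.48, -0.02, 0, 0, 0, 1]
    - [0.48, 0.64, -0.02, 0, 0, 0, 1]
    - [0.5, 0.81, -0.02, 0, 0, 0, 1]
    - [0.5, 0.81, -0.02, 0, 0, 0, 1]

```text
time_s: 9.48
position: [607.0, -70.2, 114.0]
eef_rot: [-0.001, 0.984, 0.176, -0.0]
wrist_force: [3.1, 1.8, 5.0]
width: 13.0
```

```bash
for a in 22 7 -8 -23 -38 -53 -68 -83 -98 -113 -128 -143 -158; do echo $a; python3 arc.py $a $((a-15)) 2;done
```

```text
22
[-0.0, 0.12, 0.0, 0.0, 0.0, 0.0, 1.0], [-0.02, 0.25, 0.0, 0.0, 0.0, 0.0, 1.0], 
7
[-0.04, 0.12, 0.0, 0.0, 0.0, 0.0, 1.0], [-0.09, 0.23, 0.0, 0.0, 0.0, 0.0, 1.0], 
-8
[-0.07, 0.11, 0.0, 0.0, 0.0, 0.0, 1.0], [-0.14, 0.2, 0.0, 0.0, 0.0, 0.0, 1.0], 
-23
[-0.09, 0.08, 0.0, 0.0, 0.0, 0.0, 1.0], [-0.19, 0.16, 0.0, 0.0, 0.0, 0.0, 1.0], 
-38
[-0.11, 0.06, 0.0, 0.0, 0.0, 0.0, 1.0], [-0.23, 0.1, 0.0, 0.0, 0.0, 0.0, 1.0], 
-53
[-0.12, 0.03, 0.0, 0.0, 0.0, 0.0, 1.0], [-0.24, 0.04, 0.0, 0.0, 0.0, 0.0, 1.0], 
-68
[-0.12, -0.0, 0.0, 0.0, 0.0, 0.0, 1.0], [-0.25, -0.02, 0.0, 0.0, 0.0, 0.0, 1.0], 
-83
[-0.12, -0.04, 0.0, 0.0, 0.0, 0.0, 1.0], [-0.23, -0.09, 0.0, 0.0, 0.0, 0.0, 1.0], 
-98
[-0.11, -0.07, 0.0, 0.0, 0.0, 0.0, 1.0], [-0.2, -0.14, 0.0, 0.0, 0.0, 0.0, 1.0], 
-113
[-0.08, -0.09, 0.0, 0.0, 0.0, 0.0, 1.0], [-0.16, -0.19, 0.0, 0.0, 0.0, 0.0, 1.0], 
-128
[-0.06, -0.11, 0.0, 0.0, 0.0, 0.0, 1.0], [-0.1, -0.23, 0.0, 0.0, 0.0, 0.0, 1.0], 
-143
[-0.03, -0.12, 0.0, 0.0, 0.0, 0.0, 1.0], [-0.04, -0.24, 0.0, 0.0, 0.0, 0.0, 1.0], 
-158
[0.0, -0.12, 0.0, 0.0, 0.0, 0.0, 1.0], [0.02, -0.25, 0.0, 0.0, 0.0, 0.0, 1.0],
```

step_arm:
  plan:
    - [0, 0.12, 0, 0, 0, 0, 1]
    - [-0.01, 0.25, 0, 0, 0, 0, 1]
    - [-0.01, 0.25, 0, 0, 0, 0, 1]

```text
time_s: 9.73
position: [609.7, -79.8, 114.0]
eef_rot: [-0.001, 0.984, 0.176, -0.001]
wrist_force: [1.3, 0.1, 5.2]
width: 13.1
```

step_arm:
  plan:
    - [-0.04, 0.12, 0, 0, 0, 0, 1]
    - [-0.09, 0.23, 0, 0, 0, 0, 1]
    - [-0.09, 0.23, 0, 0, 0, 0, 1]

```text
time_s: 9.98
position: [609.6, -89.9, 114.0]
eef_rot: [-0.0, 0.984, 0.176, -0.001]
wrist_force: [2.1, 0.8, 4.8]
width: 12.8
```

step_arm:
  plan:
    - [-0.07, 0.11, 0, 0, 0, 0, 1]
    - [-0.14, 0.2, 0, 0, 0, 0, 1]
    - [-0.14, 0.2, 0, 0, 0, 0, 1]

```text
time_s: 10.23
position: [606.8, -100.2, 114.0]
eef_rot: [-0.0, 0.984, 0.176, -0.001]
wrist_force: [0.7, 0.8, 4.1]
width: 13.0
```

step_arm:
  plan:
    - [-0.09, 0.08, 0, 0, 0, 0, 1]
    - [-0.19, 0.16, 0, 0, 0, 0, 1]
    - [-0.19, 0.16, 0, 0, 0, 0, 1]

```text
time_s: 10.48
position: [601.6, -108.9, 114.0]
eef_rot: [-0.0, 0.984, 0.176, -0.001]
wrist_force: [-1.7, 1.8, 5.6]
width: 13.1
```

step_arm:
  plan:
    - [-0.11, 0.06, 0, 0, 0, 0, 1]
    - [-0.23, 0.1, 0, 0, 0, 0, 1]
    - [-0.23, 0.1, 0, 0, 0, 0, 1]

```text
time_s: 10.73
position: [594.3, -115.7, 114.0]
eef_rot: [-0.0, 0.984, 0.176, -0.001]
wrist_force: [-0.6, 2.2, 4.3]
width: 13.2
```

step_arm:
  plan:
    - [-0.12, 0.03, 0, 0, 0, 0, 1]
    - [-0.24, 0.04, 0, 0, 0, 0, 1]
    - [-0.24, 0.04, 0, 0, 0, 0, 1]

```text
time_s: 10.98
position: [586.0, -120.3, 114.0]
eef_rot: [-0.0, 0.984, 0.176, -0.001]
wrist_force: [-0.8, 4.1, 3.9]
width: 12.7
```

step_arm:
  plan:
    - [-0.12, -0.01, 0, 0, 0, 0, 1]
    - [-0.25, -0.03, 0, 0, 0, 0, 1]
    - [-0.25, -0.03, 0, 0, 0, 0, 1]

```text
time_s: 11.23
position: [576.4, -122.6, 114.0]
eef_rot: [-0.0, 0.984, 0.176, -0.001]
wrist_force: [-0.5, 3.5, 1.2]
width: 12.8
```

step_arm:
  plan:
    - [-0.12, -0.04, 0, 0, 0, 0, 1]
    - [-0.23, -0.1, 0, 0, 0, 0, 1]
    - [-0.23, -0.1, 0, 0, 0, 0, 1]

```text
time_s: 11.48
position: [566.3, -122.2, 114.1]
eef_rot: [0.0, 0.984, 0.176, -0.001]
wrist_force: [1.0, -0.2, 1.3]
width: 12.7
```

step_arm:
  plan:
    - [-0.11, -0.07, 0, 0, 0, 0, 1]
    - [-0.2, -0.14, 0, 0, 0, 0, 1]
    - [-0.2, -0.14, 0, 0, 0, 0, 1]

```text
time_s: 11.73
position: [556.9, -119.4, 114.2]
eef_rot: [0.0, 0.984, 0.176, -0.001]
wrist_force: [0.2, -0.8, -0.9]
width: 13.2
```

```bash
python3 look.py top t5
```

```text
11.7833 [ 0.39552539 -1.29373243  1.0398061 ]
```

View pics/t5.png

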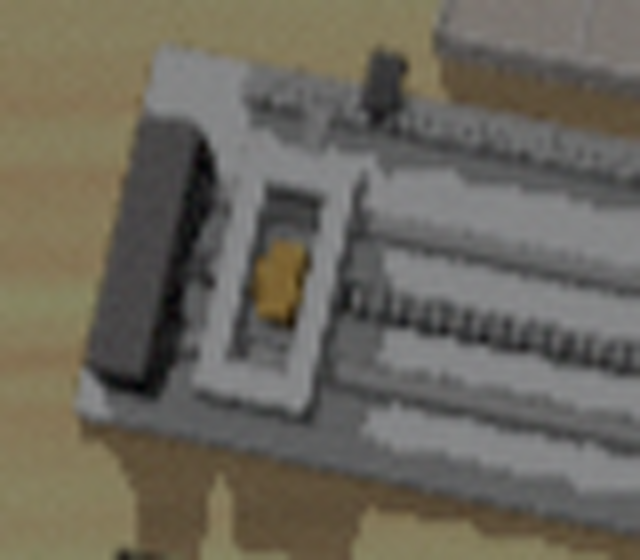

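step_arm:
  plan:
    - [-0.08, -0.09, 0, 0, 0, 0, 1]
    - [-0.16, -0.19, 0, 0, 0, 0, 1]
    - [-0.16, -0.19, 0, 0, 0, 0, 1]

```text
time_s: 12.03
position: [548.2, -114.0, 114.1]
eef_rot: [-0.0, 0.984, 0.176, -0.001]
wrist_force: [0.6, -2.2, -0.7]
width: 13.0
```

step_arm:
  plan:
    - [-0.06, -0.11, 0, 0, 0, 0, 1]
    - [-0.1, -0.23, 0, 0, 0, 0, 1]
    - [-0.1, -0.23, 0, 0, 0, 0, 1]

```text
time_s: 12.28
position: [542.2, -107.6, 114.3]
eef_rot: [0.001, 0.984, 0.176, 0.0]
wrist_force: [3.6, -6.9, -4.9]
width: 12.7
```

step_arm:
  plan:
    - [-0.01, -0.05, 0, 0, 0, 0, 1]
    - [-0.03, -0.1, 0, 0, 0, 0, 1]
    - [-0.03, -0.1, 0, 0, 0, 0, 1]
    - [-0.03, -0.1, 0, 0, 0, 0, 1]

```text
time_s: 12.62
position: [540.5, -105.4, 114.3]
eef_rot: [0.002, 0.984, 0.176, 0.001]
wrist_force: [6.3, -9.9, -6.1]
width: 12.7
```

```bash
python3 look.py top t6 4
```

```text
12.8167 [ 5.01890727 -9.70751298 -6.53254898]
```

step_arm:
  plan:
    - [-0.01, -0.04, 0, 0, 0, 0, 1]
    - [-0.02, -0.08, 0, 0, 0, 0, 1]
    - [-0.02, -0.08, 0, 0, 0, 0, 1]
    - [-0.02, -0.08, 0, 0, 0, 0, 1]

```text
time_s: 13.15
position: [539.1, -103.3, 114.4]
eef_rot: [0.003, 0.984, 0.176, 0.002]
wrist_force: [7.5, -11.3, -8.9]
width: 13.0
```

```bash
python3 look.py top t7 4; python3 look.py side s7 4
```

```text
13.35 [  8.15271784 -12.69759507  -7.80880167]
13.55 [  6.99053454 -12.39333784  -8.89723653]
```

View pics/t7.png

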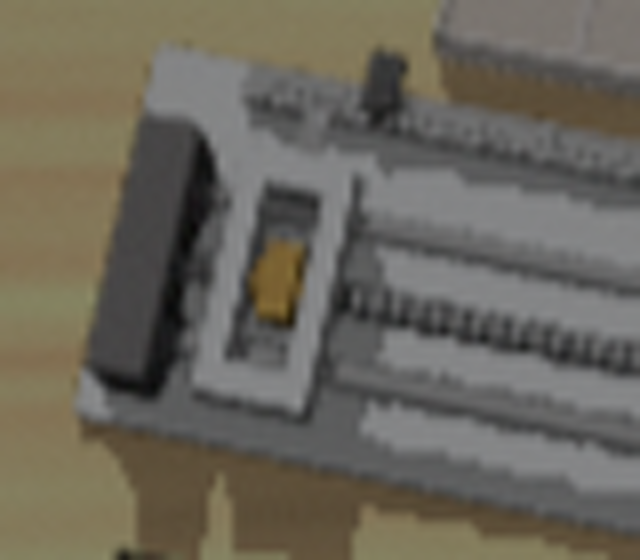

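View pics/s7.png

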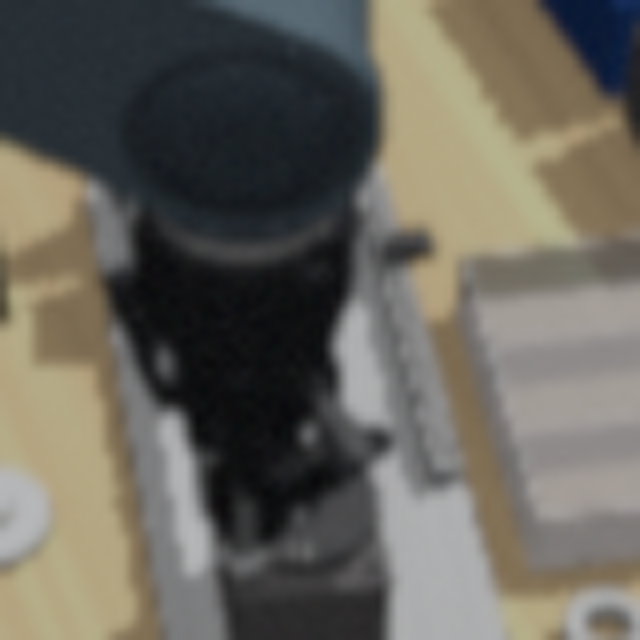

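```bash
cat > rect.py <<'E'
import sys
from h import *
def rect(f,n,z,xs,ys,ax=(572.2,-85.0),yaw=-12.9):
    a=np.radians(yaw);X,Y=np.meshgrid(xs,ys,indexing="ij")
    W=np.stack([ax[0]+np.cos(a)*X-np.sin(a)*Y,ax[1]+np.sin(a)*X+np.cos(a)*Y,np.full(X.shape,float(z))],-1)
    c=C[n];p=(W@c["R"].T+c["t"])@c["camera_matrix"].T;p=p[...,:2]/p[...,2:]
    return cv2.remap(f.astype(np.float32),p[...,0].astype(np.float32),p[...,1].astype(np.float32),cv2.INTER_CUBIC)
if __name__=="__main__":
    f=np.load(f"pics/{sys.argv[1]}.npy")
    xs=np.arange(95,-60,-.25);ys=np.arange(140,262,.25)   # rows: x down-> -x ; cols y increasing right
    out=[]
    for z in(58,36):
        r=rect(f,"top",z,xs,ys); r=np.clip(r*1.5,0,255).astype(np.uint8)
        for y in range(140,262,10): cv2.line(r,((y-140)*4,0),((y-140)*4,6 if y%50 else 14),(0,0,255),1)
        out.append(r)
    cv2.imwrite(f"pics/{sys.argv[1]}_r58.png",out[0]);cv2.imwrite(f"pics/{sys.argv[1]}_r36.png",out[1])
E
python3 rect.py t7
```

```text
(no output)
```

View pics/t7_r36.png

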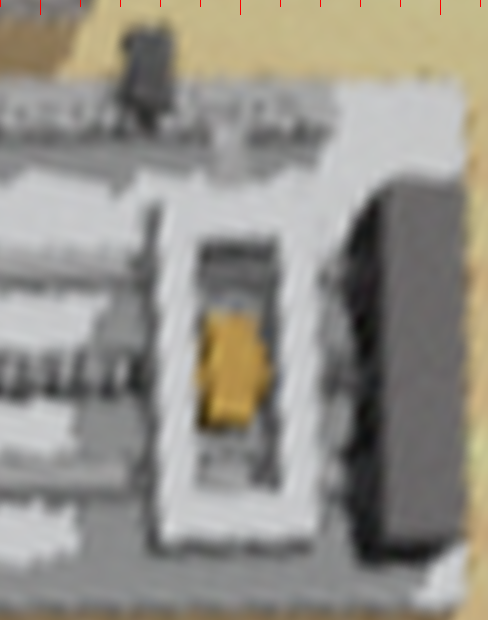

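View pics/t7_r58.png

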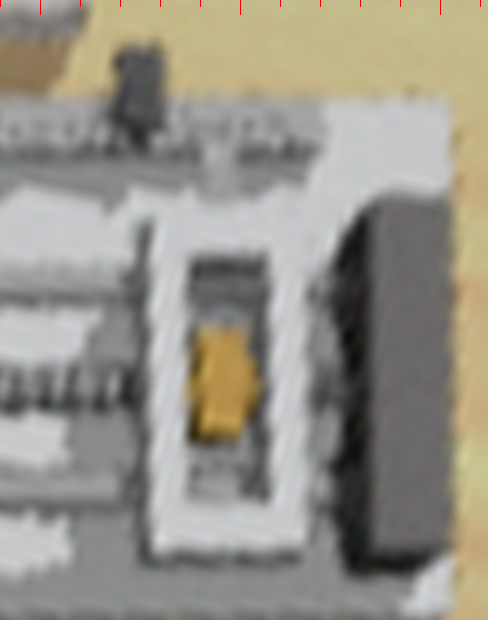

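```bash
python3 - <<'E'
from rect import *
np.set_printoptions(linewidth=200)
f=(np.load("pics/t7.npy")+np.load("pics/t6.npy"))/2
xs=np.arange(92,42,-.1);ys=np.arange(160,215,.1)
for z in(33,):
    r=np.clip(rect(f,"top",z,xs,ys,yaw=-12.5)*1.6,0,255).astype(np.uint8)
    for y in range(160,215,5): cv2.line(r,((y-160)*10,0),((y-160)*10,8),(0,0,255),1)
    cv2.imwrite("pics/t7_big.png",r)
print(f.mean(2)[130:158,205:225].astype(int))
E
```

```text
[[116 116 116 117 116 117 117 116 117 118 117 117 117 117 117 117 117 117 118 114]
 [115 116 116 115 116 115 116 116 116 115 116 116 116 116 116 117 116 115 115 119]
 [115 115 115 115 115 115 115 115 114 114 115 114 115 116 115 115 114 116 115 122]
 [115 116 114 115 114 115 115 114 115 115 114 115 115 116 115 115 115 114 115 110]
 [116 115 114 115 115 115 115 115 115 115 115 114 115 115 116 115 115 114 114  82]
 [116 115 115 115 115 115 114 115 115 114 114 114 102 112 115 115 114 114 114  79]
 [114 113 114 114 113 114 113 114 114 114 113  94  75  91  92 102 112 113 113  89]
 [113 113 113 113 113 113 113 112 114 114 112  78  57  61  61  73 109 114 114 106]
 [110 108 103 107 113 114 114 114 114 114 101  69  56  52  57  49 108 114 114 114]
 [107 107 101 105 111 112 109 113 108 112  96  62  55  55  56  75 110 115 114 114]
 [ 96 106 107 108 107 107 106 108 106 111  83  58  52  54  49  86 111 113 112 113]
 [ 99 107  88 105  98 106 109 108  97 105  74  55  52  54  47  78  95 107 112 112]
 [100 105  94 105  88  95  95  96 100 107  64  53  55  57  42  69  94 104 110 110]
 [ 69  76  84 102 100
[... 524 characters left out ...]
20  96  91  91  91  91  91  92  92]
 [133 133 133 133 131 133 133 132 133 132 133 133  98  91  92  92  92  92  92  92]
 [134 133 134 133 133 134 133 133 133 116 130 133 122  96 117 120 119 120 119 120]
 [121 131 133 132 133 134 133 133 133  84 106 130 134 121 132 133 133 134 133 134]
 [ 81  93 101 110 121 131 133 133 133  67  98 130 133 133 133 132 133 133 133 132]
 [ 51  45  50  65  78 117 131 133 133  67 107 131 133 133 134 133 133 134 134 134]
 [ 63  58  53  51  49 119 133 132 120  70 120 132 133 133 134 133 133 133 132 133]
 [ 64  67  68  67  67 127 133 132  99  64  98 114 125 122 131 133 133 133 132 133]
 [ 59  62  62  65  73 127 134 134  79  64  67 100 111 109 115 117 114 124 122 132]]
```

View pics/t7_big.png

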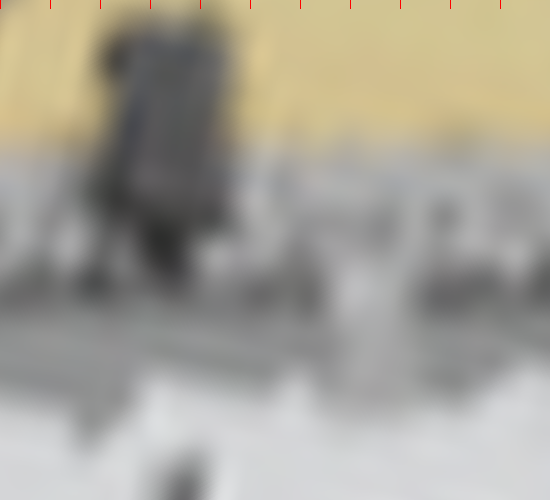

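```bash
python3 arc.py -154 26 16 0.5 0.3;python3 arc.py 26 206 16
```

```text
[0.04, 0.18, 0.0, 0.0, 0.0, 0.0, 1.0], [0.12, 0.35, 0.0, 0.0, 0.0, 0.0, 1.0], [0.22, 0.51, 0.0, 0.0, 0.0, 0.0, 1.0], [0.36, 0.64, 0.0, 0.0, 0.0, 0.0, 1.0], [0.51, 0.74, 0.0, 0.0, 0.0, 0.0, 1.0], [0.69, 0.81, 0.0, 0.0, 0.0, 0.0, 1.0], [0.87, 0.85, 0.0, 0.0, 0.0, 0.0, 1.0], [1.05, 0.85, 0.0, 0.0, 0.0, 0.0, 1.0], [1.24, 0.81, 0.0, 0.0, 0.0, 0.0, 1.0], [1.41, 0.74, 0.0, 0.0, 0.0, 0.0, 1.0], [1.56, 0.64, 0.0, 0.0, 0.0, 0.0, 1.0], [1.7, 0.5, 0.0, 0.0, 0.0, 0.0, 1.0], [1.8, 0.35, 0.0, 0.0, 0.0, 0.0, 1.0], [1.87, 0.18, 0.0, 0.0, 0.0, 0.0, 1.0], [1.91, -0.01, 0.0, 0.0, 0.0, 0.0, 1.0], [1.9, -0.19, 0.0, 0.0, 0.0, 0.0, 1.0], 
[-0.04, -0.18, 0.0, 0.0, 0.0, 0.0, 1.0], [-0.11, -0.35, 0.0, 0.0, 0.0, 0.0, 1.0], [-0.21, -0.51, 0.0, 0.0, 0.0, 0.0, 1.0], [-0.34, -0.64, 0.0, 0.0, 0.0, 0.0, 1.0], [-0.5, -0.74, 0.0, 0.0, 0.0, 0.0, 1.0], [-0.67, -0.81, 0.0, 0.0, 0.0, 0.0, 1.0], [-0.85, -0.85, 0.0, 0.0, 0.0, 0.0, 1.0], [-1.04, -0.85, 0.0, 0.0, 0.0, 0.0, 1.0], [-1.22, -0.81, 0.0, 0.0, 0.0, 0.0, 1.0], [-1.39, -0.74, 0.0, 0.0, 0.0, 0.0, 1.0], [-1.55, -0.64, 0.0, 0.0, 0.0, 0.0, 1.0], [-1.68, -0.51, 0.0, 0.0, 0.0, 0.0, 1.0], [-1.78, -0.35, 0.0, 0.0, 0.0, 0.0, 1.0], [-1.85, -0.18, 0.0, 0.0, 0.0, 0.0, 1.0], [-1.89, 0.0, 0.0, 0.0, 0.0, 0.0, 1.0], [-1.89, 0.19, 0.0, 0.0, 0.0, 0.0, 1.0],
```

step_arm:
  plan:
    - [0.04, 0.18, 0, 0, 0, 0, 1]
    - [0.12, 0.35, 0, 0, 0, 0, 1]
    - [0.22, 0.51, 0, 0, 0, 0, 1]
    - [0.36, 0.64, 0.01, 0, 0, 0, 1]
    - [0.51, 0.74, 0.01, 0, 0, 0, 1]
    - [0.69, 0.81, 0.01, 0, 0, 0, 1]
    - [0.87, 0.85, 0.01, 0, 0, 0, 1]
    - [1.05, 0.85, 0.01, 0, 0, 0, 1]
    - [1.24, 0.81, 0.01, 0, 0, 0, 1]
    - [1.41, 0.74, 0.01, 0, 0, 0, 1]
    - [1.56, 0.64, 0.01, 0, 0, 0, 1]
    - [1.7, 0.5, 0.01, 0, 0, 0, 1]
    - [1.8, 0.35, 0.01, 0, 0, 0, 1]
    - [1.87, 0.18, 0.01, 0, 0, 0, 1]
    - [1.91, -0.01, 0.01, 0, 0, 0, 1]
    - [1.9, -0.19, 0.01, 0, 0, 0, 1]
    - [1.9, -0.19, 0.01, 0, 0, 0, 1]

```text
time_s: 14.97
position: [606.0, -66.6, 113.9]
eef_rot: [0.0, 0.984, 0.177, -0.001]
wrist_force: [-4.0, -2.8, 3.5]
width: 12.7
```

step_arm:
  plan:
    - [-0.04, -0.18, 0, 0, 0, 0, 1]
    - [-0.11, -0.35, 0, 0, 0, 0, 1]
    - [-0.21, -0.51, 0, 0, 0, 0, 1]
    - [-0.34, -0.64, 0, 0, 0, 0, 1]
    - [-0.5, -0.74, 0, 0, 0, 0, 1]
    - [-0.67, -0.81, 0, 0, 0, 0, 1]
    - [-0.85, -0.85, 0, 0, 0, 0, 1]
    - [-1.04, -0.85, 0, 0, 0, 0, 1]
    - [-1.22, -0.81, 0, 0, 0, 0, 1]
    - [-1.39, -0.74, 0, 0, 0, 0, 1]
    - [-1.55, -0.64, 0, 0, 0, 0, 1]
    - [-1.68, -0.51, 0, 0, 0, 0, 1]
    - [-1.78, -0.35, 0, 0, 0, 0, 1]
    - [-1.85, -0.18, 0, 0, 0, 0, 1]
    - [-1.89, 0, 0, 0, 0, 0, 1]
    - [-1.89, 0.19, 0, 0, 0, 0, 1]
    - [-1.89, 0.19, 0, 0, 0, 0, 1]

```text
time_s: 16.38
position: [538.4, -102.4, 114.0]
eef_rot: [0.0, 0.984, 0.175, -0.0]
wrist_force: [0.2, -0.1, 4.8]
width: 13.0
```

```bash
python3 look.py top t8 2; python3 arc.py -154 26 16; python3 rect.py t8
```

```text
16.4833 [-0.73205188 -0.62458037  4.40649324]
[0.04, 0.18, 0.0, 0.0, 0.0, 0.0, 1.0], [0.11, 0.35, 0.0, 0.0, 0.0, 0.0, 1.0], [0.21, 0.51, 0.0, 0.0, 0.0, 0.0, 1.0], [0.34, 0.64, 0.0, 0.0, 0.0, 0.0, 1.0], [0.5, 0.74, 0.0, 0.0, 0.0, 0.0, 1.0], [0.67, 0.81, 0.0, 0.0, 0.0, 0.0, 1.0], [0.85, 0.85, 0.0, 0.0, 0.0, 0.0, 1.0], [1.04, 0.85, 0.0, 0.0, 0.0, 0.0, 1.0], [1.22, 0.81, 0.0, 0.0, 0.0, 0.0, 1.0], [1.39, 0.74, 0.0, 0.0, 0.0, 0.0, 1.0], [1.55, 0.64, 0.0, 0.0, 0.0, 0.0, 1.0], [1.68, 0.51, 0.0, 0.0, 0.0, 0.0, 1.0], [1.78, 0.35, 0.0, 0.0, 0.0, 0.0, 1.0], [1.85, 0.18, 0.0, 0.0, 0.0, 0.0, 1.0], [1.89, -0.0, 0.0, 0.0, 0.0, 0.0, 1.0], [1.89, -0.19, 0.0, 0.0, 0.0, 0.0, 1.0],
```

View pics/t8_r36.png

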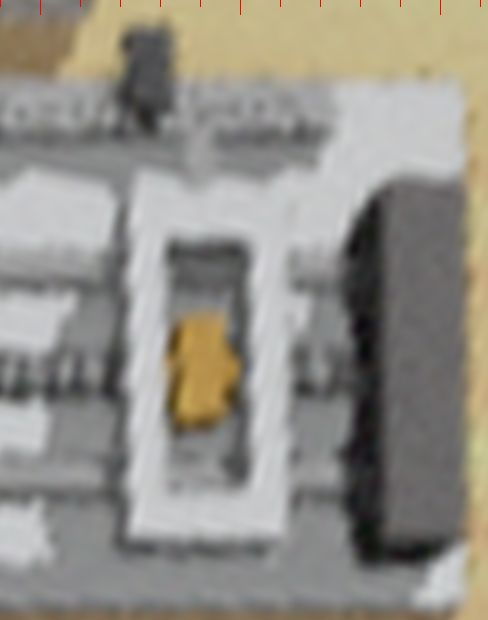

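step_arm:
  plan:
    - [0.04, 0.18, 0, 0, 0, 0, 1]
    - [0.11, 0.35, 0, 0, 0, 0, 1]
    - [0.21, 0.51, 0, 0, 0, 0, 1]
    - [0.34, 0.64, 0, 0, 0, 0, 1]
    - [0.5, 0.74, 0, 0, 0, 0, 1]
    - [0.67, 0.81, 0, 0, 0, 0, 1]
    - [0.85, 0.85, 0, 0, 0, 0, 1]
    - [1.04, 0.85, 0, 0, 0, 0, 1]
    - [1.22, 0.81, 0, 0, 0, 0, 1]
    - [1.39, 0.74, 0, 0, 0, 0, 1]
    - [1.55, 0.64, 0, 0, 0, 0, 1]
    - [1.68, 0.51, 0, 0, 0, 0, 1]
    - [1.78, 0.35, 0, 0, 0, 0, 1]
    - [1.85, 0.18, 0, 0, 0, 0, 1]
    - [1.89, 0, 0, 0, 0, 0, 1]
    - [1.89, -0.19, 0, 0, 0, 0, 1]
    - [1.89, -0.19, 0, 0, 0, 0, 1]

```text
time_s: 17.9
position: [605.8, -66.3, 113.9]
eef_rot: [-0.0, 0.984, 0.177, -0.001]
wrist_force: [-2.5, -2.4, 5.0]
width: 13.0
```

step_arm:
  plan:
    - [-0.04, -0.18, 0, 0, 0, 0, 1]
    - [-0.11, -0.35, 0, 0, 0, 0, 1]
    - [-0.21, -0.51, 0, 0, 0, 0, 1]
    - [-0.34, -0.64, 0, 0, 0, 0, 1]
    - [-0.5, -0.74, 0, 0, 0, 0, 1]
    - [-0.67, -0.81, 0, 0, 0, 0, 1]
    - [-0.85, -0.85, 0, 0, 0, 0, 1]
    - [-1.04, -0.85, 0, 0, 0, 0, 1]
    - [-1.22, -0.81, 0, 0, 0, 0, 1]
    - [-1.39, -0.74, 0, 0, 0, 0, 1]
    - [-1.55, -0.64, 0, 0, 0, 0, 1]
    - [-1.68, -0.51, 0, 0, 0, 0, 1]
    - [-1.78, -0.35, 0, 0, 0, 0, 1]
    - [-1.85, -0.18, 0, 0, 0, 0, 1]
    - [-1.85, -0.18, 0, 0, 0, 0, 1]

```text
time_s: 19.15
position: [534.1, -87.6, 113.9]
eef_rot: [-0.0, 0.984, 0.175, -0.001]
wrist_force: [0.9, 0.2, 6.2]
width: 12.8
```

```bash
python3 look.py top t9 6; python3 rect.py t9; cat > big.py <<'E'
import sys
from rect import *
f=np.load(f"pics/{sys.argv[1]}.npy")
xs=np.arange(92,42,-.1);ys=np.arange(160,215,.1)
r=np.clip(rect(f,"top",33,xs,ys,yaw=-12.5)*1.6,0,255).astype(np.uint8)
for y in range(160,215,5): cv2.line(r,((y-160)*10,0),((y-160)*10,8),(0,0,255),1)
cv2.imwrite(f"pics/{sys.argv[1]}_big.png",r)
E
python3 big.py t9
```

```text
19.45 [-0.02577628 -0.29944065  5.77661813]
```

View pics/t9_r36.png

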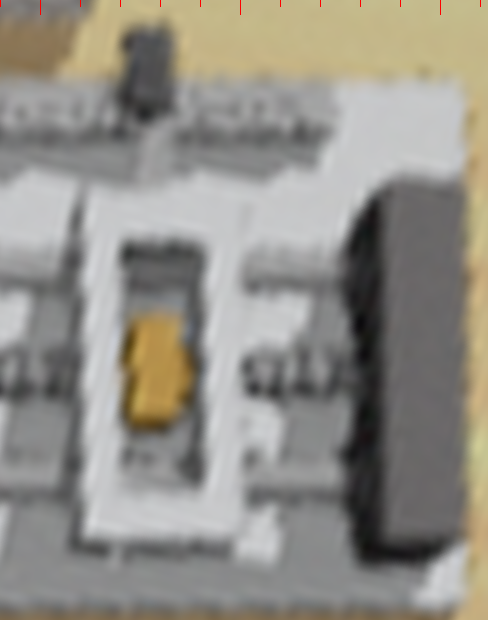

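View pics/t9_big.png

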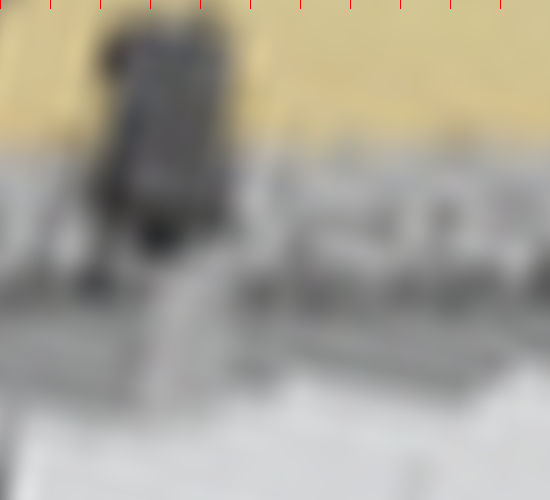

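```bash
cat > diff.py <<'E'
import sys
from rect import *
a=np.load(f"pics/{sys.argv[1]}.npy").mean(2);b=np.load(f"pics/{sys.argv[2]}.npy").mean(2)
xs=np.arange(92,42,-.1);ys=np.arange(160,215,.1)
r=rect(a-b,"top",39,xs,ys,yaw=-12.5)
im=np.clip(128+r*2,0,255).astype(np.uint8)
for y in range(160,215,5): cv2.line(im,((y-160)*10,0),((y-160)*10,8),255,1)
cv2.imwrite(f"pics/d_{sys.argv[1]}_{sys.argv[2]}.png",im)
E
python3 diff.py t9 t7
```

```text
(no output)
```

View pics/d_t9_t7.png

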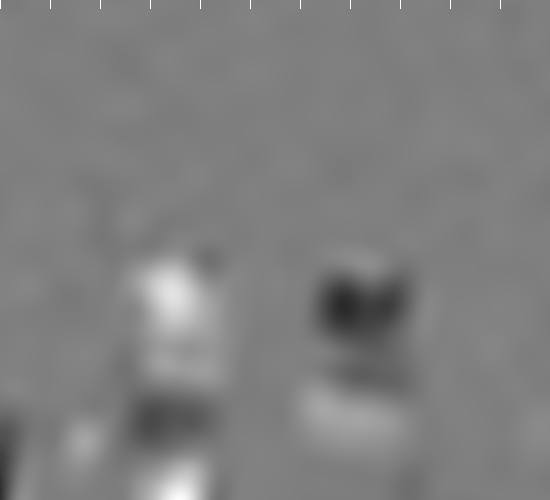

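```bash
python3 - <<'E'
from rect import *
ys=np.arange(140,240,.1)
def prof(n,z,x0,x1,yaw):
    f=np.load(f"pics/{n}.npy").mean(2)
    return rect(f,"top",z,np.arange(x0,x1,.25),ys,yaw=yaw).mean(0)
from scipy.signal import find_peaks
for yaw in(-12.2,-12.9):
  for n in("t3","t4","t5","t7","t8","t9"):
    out=[]
    for x0,x1 in((-40,-30),(30,40)):   # end bars: solid top 40 long
        p=prof(n,58,x0,x1,yaw);g=np.gradient(cv2.GaussianBlur(p[None],(0,0),5)[0],.1)
        pk=[(round(ys[i],1),round(g[i],1)) for i in find_peaks(abs(g),height=3)[0] if 150<ys[i]<222]
        out.append(pk)
    print(yaw,n,out)
  for n in("t5","t7"):
    p=prof(n,38,72,84,yaw);g=np.gradient(cv2.GaussianBlur(p[None],(0,0),5)[0],.1)
    print("clip",n,[(round(ys[i],1),round(g[i],1)) for i in find_peaks(abs(g),height=2)[0] if 160<ys[i]<195])
    for x0 in (61,63,65,67):
        p=prof(n,33,x0,x0+2,yaw);q=p[(ys>170)&(ys<184)];print(x0,"min at",ys[ys>170][q.argmin()],q.min())
E
```

```text
-12.2 t3 [[(np.float64(161.5), np.float32(-6.7)), (np.float64(165.0), np.float32(24.3)), (np.float64(168.7), np.float32(-3.7)), (np.float64(205.0), np.float32(-6.5))], [(np.float64(160.3), np.float32(-21.4)), (np.float64(163.9), np.float32(23.5)), (np.float64(173.1), np.float32(-9.9)), (np.float64(178.9), np.float32(-3.9)), (np.float64(193.5), np.float32(7.3)), (np.float64(202.1), np.float32(-4.1)), (np.float64(219.8), np.float32(-3.4))]]
-12.2 t4 [[(np.float64(167.2), np.float32(-8.9)), (np.float64(170.7), np.float32(24.3)), (np.float64(209.7), np.float32(-14.4))], [(np.float64(166.0), np.float32(-19.7)), (np.float64(169.8), np.float32(21.4)), (np.float64(178.8), np.float32(-10.7)), (np.float64(182.2), np.float32(3.0)), (np.float64(199.5), np.float32(7.1)), (np.float64(208.0), np.float32(-4.0)), (np.float64(211.5), np.float32(3.8)), (np.float64(219.7), np.float32(-3.3))]]
-12.2 t5 [[(np.float64(156.7), np.float32(-7.5)), (np.float64(173.4), np.float32(-11.0)), (np.float64(177.2), np.float32(23.5)), (np.float64(216.5), np.float32(-10.3))], [(np.float64(172.7), np.float32(-16.9)), (np
[... 3707 characters left out ...]
 np.float32(-8.8))], [(np.float64(155.4), np.float32(-19.9)), (np.float64(159.0), np.float32(21.0)), (np.float64(167.9), np.float32(-4.0))]]
clip t5 [(np.float64(169.9), np.float32(-14.1)), (np.float64(173.9), np.float32(2.1)), (np.float64(183.5), np.float32(13.4))]
61 min at 170.0999999999983 52.272434
63 min at 177.19999999999789 40.57767
65 min at 176.8999999999979 28.542004
67 min at 176.39999999999793 30.327023
clip t7 [(np.float64(170.1), np.float32(-14.3)), (np.float64(174.0), np.float32(2.5)), (np.float64(183.4), np.float32(13.0))]
61 min at 170.19999999999828 54.030266
63 min at 177.29999999999788 40.255814
65 min at 176.6999999999979 30.993456
67 min at 176.29999999999794 31.380522
```

```bash
python3 arc.py 183.5 213.5 4
```

```text
[-0.03, 0.12, 0.0, 0.0, 0.0, 0.0, 1.0], [-0.04, 0.24, 0.0, 0.0, 0.0, 0.0, 1.0], [-0.04, 0.37, 0.0, 0.0, 0.0, 0.0, 1.0], [-0.02, 0.49, 0.0, 0.0, 0.0, 0.0, 1.0],
```

step_arm:
  plan:
    - [-0.03, 0.12, 0, 0, 0, 0, 1]
    - [-0.04, 0.24, 0, 0, 0, 0, 1]
    - [-0.04, 0.37, 0, 0, 0, 0, 1]
    - [-0.02, 0.49, 0, 0, 0, 0, 1]
    - [-0.02, 0.49, 0, 0, 0, 0, 1]
    - [-0.02, 0.49, 0, 0, 0, 0, 1]

```text
time_s: 19.95
position: [540.2, -105.5, 113.9]
eef_rot: [-0.0, 0.984, 0.176, -0.001]
wrist_force: [0.2, 0.8, 5.6]
width: 13.3
```

```bash
python3 look.py top t10 8; python3 big.py t10; python3 - <<'E'
from rect import *
from scipy.signal import find_peaks
ys=np.arange(140,240,.1)
for n in("t7","t9","t10"):
    f=np.load(f"pics/{n}.npy").mean(2)
    for x0 in(-40,30):
        p=rect(f,"top",58,np.arange(x0,x0+10,.25),ys).mean(0);g=np.gradient(cv2.GaussianBlur(p[None],(0,0),5)[0],.1)
        print(n,[(round(float(ys[i]),1),round(float(g[i]),1)) for i in find_peaks(abs(g),height=8)[0]])
E
```

```text
20.35 [-0.07020787 -0.01975917  6.92412717]
t7 [(156.9, -10.0), (173.3, -8.5), (177.5, 22.0), (216.7, -15.9), (223.8, -13.9), (232.8, 11.8)]
t7 [(174.0, -17.6), (177.8, 23.1), (224.5, -23.6), (231.9, 12.4)]
t9 [(159.1, 21.8), (198.0, -10.0), (206.3, -8.8), (223.9, -14.6), (232.7, 11.7)]
t9 [(155.4, -19.9), (159.0, 21.0), (224.5, -23.0), (231.9, 13.3)]
t10 [(158.0, 20.7), (197.2, -8.7), (206.3, -8.9), (223.8, -15.5), (232.7, 12.1)]
t10 [(154.9, -17.1), (158.5, 21.8), (224.4, -23.4), (231.9, 13.1)]
```

View pics/t10_big.png

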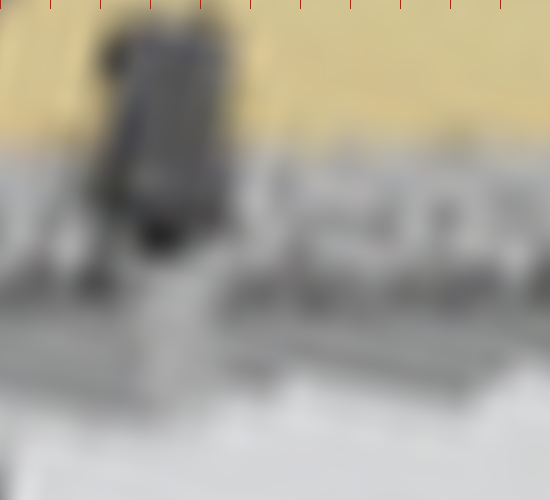

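step_arm:
  plan:
    - [-0.02, 0, 0, 0, 0, 0, 0.6]
    - [0, 0, 0, 0, 0, 0, 0.3]
    - [0, 0, 0, 0, 0, 0, 0]
    - [0, 0, 0, 0, 0, 0, 0]
    - [0, 0, 0, 0, 0, 0, 0]
    - [0, 0, 0, 0, 0, 0, 0]
    - [0, 0, 0, 0, 0, 0, 0]
    - [0, 0, -0.7, 0, 0, 0, 0]
    - [0, 0, -1.6, 0, 0, 0, 0]
    - [-1.5, 0, -3, 0, 0, 0, 0]
    - [-3, 2, -4, 0, 0, 0, 0]
    - [-4, 4, -4, 0, 0, 0, 0]
    - [-5, 6, -4, 0, 0, 0, 0]
    - [-5, 6, -4, 0, 0, 0, 0]
    - [-5, 6, -4, 0, 0, 0, 0]
    - [-5, 6, -4, 0, 0, 0, 0]

```text
time_s: 21.68
position: [447.1, -348.6, 265.6]
eef_rot: [0.0, 0.984, 0.176, 0.0]
wrist_force: [1.3, -0.9, -0.4]
width: 85.6
```

```bash
python3 look.py top t11 10;python3 look.py side s11 10; python3 big.py t11; python3 rect.py t11
```

```text
22.1833 [-0.46582451  0.73463152  0.10391324]
22.6833 [-0.20859728  0.507329    0.77902893]
```

View pics/t11.png

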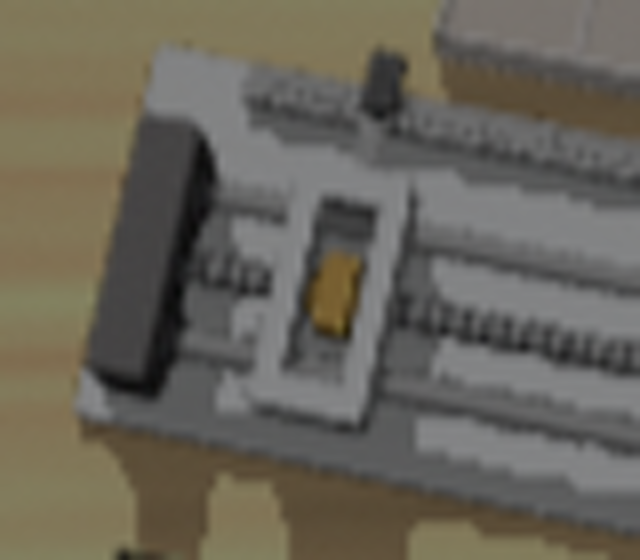

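View pics/s11.png

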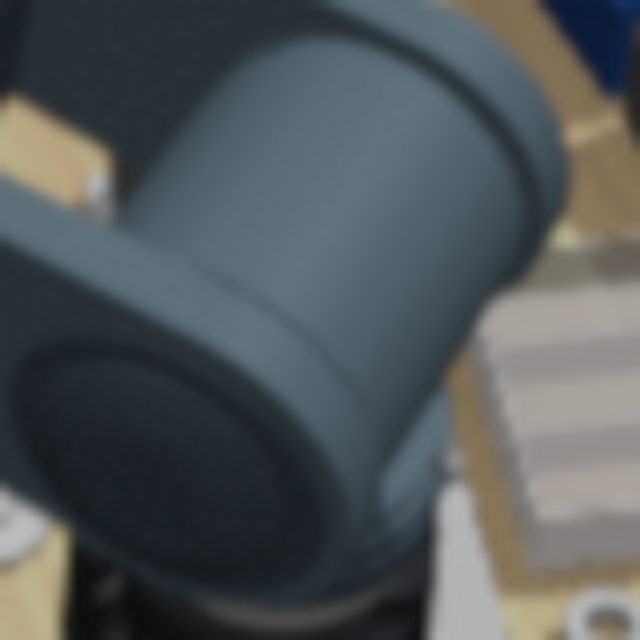

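View pics/t11_big.png

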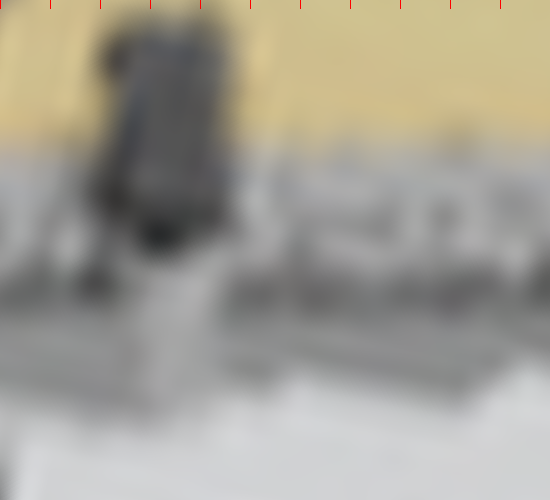

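step_arm:
  plan:
    - [-6.8, 4.1, 0, 0, 0, 0, 0]
    - [-6.8, 4.1, 0, 0, 0, 0, 0]
    - [-6.8, 4.1, 0, 0, 0, 0, 0]
    - [-6.8, 4.1, 0, 0, 0, 0, 0]
    - [-6.8, 4.1, 0, 0, 0, 0, 0]
    - [-6.8, 4.1, 0, 0, 0, 0, 0]
    - [-6.8, 4.1, 0, 0, 0, 0, 0]
    - [-6.8, 4.1, 0, 0, 0, 0, 0]
    - [-6.8, 4.1, 0, 0, 0, 0, 0]
    - [-6.8, 4.1, 0, 0, 0, 0, 0]
    - [-6.8, 4.1, 0, 0, 0, 0, 0]

```text
time_s: 23.6
position: [250.0, -594.4, 264.7]
eef_rot: [-0.0, 0.984, 0.176, 0.0]
wrist_force: [0.5, 0.5, -0.3]
width: 85.6
```

```bash
python3 look.py side s12 10; python3 - <<'E'
from rect import *
f=np.load("pics/s12.npy")
cv2.imwrite("pics/s12z.png",cv2.resize(f[160:200,255:305],None,fx=14,fy=14,interpolation=2).clip(0,255).astype(np.uint8))
xs=np.arange(92,42,-.1);ys=np.arange(160,215,.1)
r=np.clip(rect(f,"side",33,xs,ys),0,255).astype(np.uint8)
for y in range(160,215,5): cv2.line(r,((y-160)*10,0),((y-160)*10,8),(0,0,255),1)
cv2.imwrite("pics/s12_big.png",r)
E
```

```text
24.1 [0.00603415 0.14963825 0.20965103]
```

View pics/s12z.png

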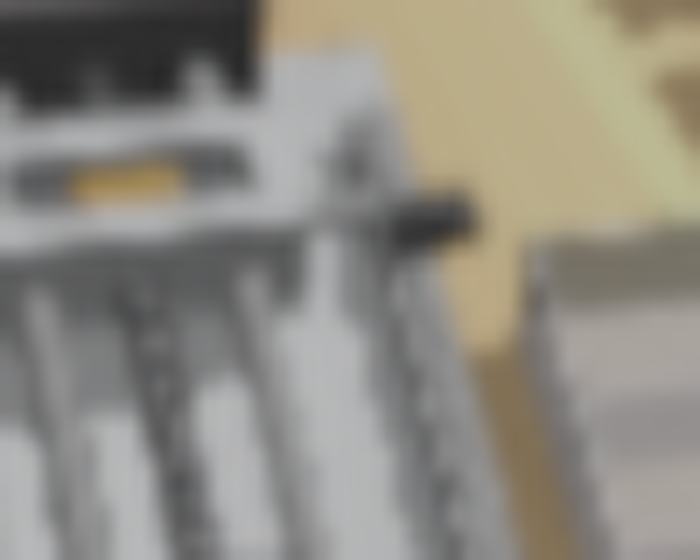

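View pics/s12_big.png

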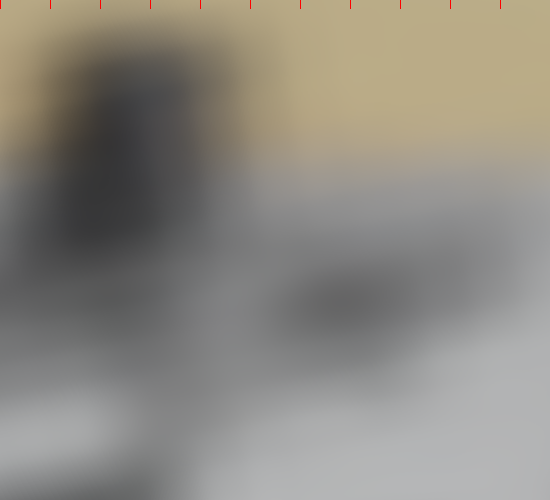

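```bash
python3 - <<'E'
from rect import *
from scipy.signal import find_peaks
s={"t2":-19.27,"t3":-13.27,"t4":-7.27,"t5":-.77,"t7":0,"t8":-7.4,"t9":-18.65,"t10":-19.6,"t11":-19.6}
ys=np.arange(165,210,.1)
F={n:np.load(f"pics/{n}.npy").mean(2) for n in s}
for x0,x1 in((50,53),(53,56),(56,59),(59,62),(62,65)):
    P={n:rect(F[n],"top",39,np.arange(x0,x1,.25),ys).mean(0) for n in s}
    print(x0,x1)
    for n in s:
        # background: median over frames with pointer far away
        bg=np.mean([P[m] for m in s if abs(s[m]-s[n])>8],0)
        d=cv2.GaussianBlur((P[n]-bg)[None],(0,0),3)[0]
        e=197+s[n]; m=abs(ys-e)<6.5
        w=np.clip(d[m],0,None)
        w=np.where(w>0.35*w.max(),w,0)
        print("  ",n,"peak",round(float(w.max()),1),"centroid",round(float((w*ys[m]).sum()/w.sum()),2),"implied end",round(float((w*ys[m]).sum()/w.sum())-s[n],2))
E
```

```text
50 53
   t2 peak 2.1 centroid 182.82 implied end 202.09
   t3 peak 8.8 centroid 185.67 implied end 198.94
   t4 peak 2.1 centroid 186.22 implied end 193.49
   t5 peak 6.4 centroid 197.62 implied end 198.39
   t7 peak 7.4 centroid 199.67 implied end 199.67
   t8 peak 0.0 centroid nan implied end nan
   t9 peak 0.5 centroid 183.21 implied end 201.86
   t10 peak 1.5 centroid 182.94 implied end 202.54
   t11 peak 0.0 centroid nan implied end nan
53 56
   t2 peak 16.2 centroid 179.01 implied end 198.28
   t3 peak 17.6 centroid 183.56 implied end 196.83
   t4 peak 16.5 centroid 190.29 implied end 197.56
   t5 peak 17.8 centroid 196.7 implied end 197.47
   t7 peak 16.0 centroid 197.49 implied end 197.49
   t8 peak 15.1 centroid 189.9 implied end 197.3
   t9 peak 14.1 centroid 179.2 implied end 197.85
   t10 peak 15.0 centroid 178.3 implied end 197.9
   t11 peak 12.3 centroid 178.22 implied end 197.82
56 59
   t2 peak 25.0 centroid 178.37 implied end 197.64
   t3 peak 26.8 centroid 183.85 implied end 197.12
   t4 peak 25.5 centroid 189.92 implied end 197.19
   t5 peak 25.2 centroid 196.27 im
[... 569 characters left out ...]
 end 196.76
   t9 peak 44.2 centroid 178.09 implied end 196.74
   t10 peak 46.1 centroid 177.33 implied end 196.93
   t11 peak 44.8 centroid 177.51 implied end 197.11
62 65
   t2 peak 37.4 centroid 177.0 implied end 196.27
   t3 peak 12.5 centroid 185.85 implied end 199.12
   t4 peak 20.5 centroid 189.28 implied end 196.55
   t5 peak 11.3 centroid 196.19 implied end 196.96
   t7 peak 10.8 centroid 196.82 implied end 196.82
   t8 peak 16.1 centroid 189.2 implied end 196.6
   t9 peak 35.1 centroid 177.09 implied end 195.74
   t10 peak 36.0 centroid 176.87 implied end 196.47
   t11 peak 36.0 centroid 176.83 implied end 196.43<stdin>:16: RuntimeWarning: invalid value encountered in scalar divide
```

```bash
python3 -c "
from station import bot
print(bot.get_obs()['time_s']);print(bot.finish_job())"
```

```text
24.1
the job is handed in; nothing more can be done
None
```

I wound the carriage past the clip to its end stop, then wound it back so its pointer stands opposite the clip tip. I let go and handed the job in at 24 s of the 70 s allowed.

- **End stop:** I pressed with about 14 N at the handle. The successive wrist readings were 13.5, 15.0 and 14.2 N, so inside the 10 to 20 N asked.
- **Winding back:** I turned the crank anticlockwise only, just under two turns. That took up the free play and moved the carriage about 19.6 mm back, so its last movement was away from the end stop. The carriage travel in the top pictures agreed with the crank angle to about 0.1–0.2 mm. The carriage did not visibly move on release.
- **Final position:** in the top view the pointer is at stage y of about 177.0 to 177.4 mm and the clip tip at about 177.2 mm. They agree within roughly 0.3 mm, which is about as fine as I could measure at 2.7 mm per pixel.
- **Checks that disagreed:**
  - The top edges of the carriage put it up to 0.5 mm farther towards the end stop.
  - The end block and the base plate's edge each read about 1 mm off, in opposite directions, which points to a small height-dependent camera error.
  - The side view was too coarse to settle either of these.

The arm was well clear at the end, and the clip and the loose things I could see had not moved. I did not check every one of them in a last full picture.

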